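# Refit a gas filter manifold: square it up, lock its sight-glass ring, load the filters

## Task

Push the filter manifold square and flush into the corner stop so that the stop takes the turning, then engage the two-pin spanner in the holes of the sight glass's recessed retaining ring and turn it clockwise fully home, keeping the spanner off the glass. Drop every filter cartridge in the shipping tray foot-down into a well of the manifold, right to the bottom, stand the spanner back in its stand, and leave the manifold still flush in the stop and the other things on the bench undisturbed.

Things in the scene. Friction and masses are not known exactly. Their poses are not given: they have to be found in the camera images.
- stop_corner (a point): corner stop: fixed slick black plate, 8 mm thick, with two bright steel bars on it set in an L, 16 mm thick, 20 mm high. This point: where the bars' inner faces meet, on the plate's top. Its +y runs along the inner face of the long rear bar (to y = 192 mm), its -x along that of the short right-hand bar (to x = -116 mm); the manifold lies on the plate and belongs at x < 0, y > 0
- manifold: loose aluminium block 84 (x) x 170 (y) x 44 (z) mm, about 0.6 kg; too wide to grip: slide it by pushing its plain front (-x) and left (+y) faces. Origin: centre of its underside; its +x face belongs on the rear bar, its -y face on the right-hand bar. Four open wells, 24 mm wide, 38 mm deep, on its left; bore with ring and glass at x = 0, y = -46 mm; black index line in front of the bore
- manifold_corner (a point): lower rear right corner of the manifold (its x = 42, y = -85, z = 0 mm), axes as the manifold's; it meets stop_corner when the block is home
- well_0 (a point): centre of the floor of the front right well (manifold x = -23, y = 18, z = 6 mm); the well's mouth is 38 mm above it
- well_1 (a point): the same for the rear right well (x = 23, y = 18)
- well_2 (a point): the same for the front left well (x = -23, y = 64)
- well_3 (a point): the same for the rear left well (x = 23, y = 64)
- lock_ring (a joint): turn of the dark steel retaining ring about the bore's vertical axis, rad, growing clockwise seen from above: 0 loose, 1.2 fully home at its stop (its white mark then meets the black index line). Steady friction of 0.08 N m; stays where left. In the manifold's frame the line through its two holes points 0.6 rad anticlockwise of +x, minus the joint's value
- ring_hole_a (a point): centre of one of the ring's two through holes, at the ring's top face, which lies 40 mm above the manifold's underside, 4 mm below its top. Holes 10 mm wide, 21 mm either side of the ring's centre; ring 56 mm outside, 25 mm inside, 8 mm thick
- ring_hole_b (a point): centre of the other hole, at the ring's top face
- sight_glass: round window under the ring, its top 12 mm below the ring's top face (4 mm below the ring's underside); moves with the manifold. Origin: centre of its underside
- pin_spanner: upright T-handled spanner, 0.18 kg. Origin: midway between the two pin tips; z up, x along the line of the pins (half a turn is alike). Pins 6 mm thick, round-ended, 8 mm long, 21 mm either side of the axis; foot bar 52 (x) x 15 mm, z = 8 to 20; round shank; handle bar 66 (x) x 18 mm, z = 92 to 124, gripped across the 18. In use the foot bar lies on the ring, origin 8 mm below its top
- spanner_stand: fixed grey block 78 (x) x 42 (y) x 44 (z) mm with a slot 57 x 19 mm, 40 mm deep, in its top. Origin: centre of its underside. A ledge in mid-slot carries the foot bar: the spanner stands with its origin 8 mm above the bench on the stand's axis, its x along the stand's x (either way round)
- filter_tray: fixed white tray 100 x 100 x 34 mm with four round pockets 24 mm wide, 26 mm deep, at x = -25 and 25, y = -25 and 25 mm. Origin: centre of its underside
- filter_0: filter cartridge, a round rod 20 mm thick and 90 mm long with a grey cap at either end and a tapered foot, 0.06 kg, standing foot-down in a pocket of the tray (pocket floor 8 mm above the bench). Origin: centre of its foot, z up to its top. Two to four cartridges are there; absent ones read None
- filter_1: filter cartridge, a round rod 20 mm thick and 90 mm long with a grey cap at either end and a tapered foot, 0.06 kg, standing foot-down in a pocket of the tray (pocket floor 8 mm above the bench). Origin: centre of its foot, z up to its top. Two to four cartridges are there; absent ones read None
- filter_2: filter cartridge, a round rod 20 mm thick and 90 mm long with a grey cap at either end and a tapered foot, 0.06 kg, standing foot-down in a pocket of the tray (pocket floor 8 mm above the bench). Origin: centre of its foot, z up to its top. Two to four cartridges are there; absent ones read None
- filter_3: filter cartridge, a round rod 20 mm thick and 90 mm long with a grey cap at either end and a tapered foot, 0.06 kg, standing foot-down in a pocket of the tray (pocket floor 8 mm above the bench). Origin: centre of its foot, z up to its top. Two to four cartridges are there; absent ones read None
- spanner_small: bystander: flat combination spanner, 162 mm long; leave alone
- blank_flange: bystander: steel blank flange, 55 mm wide; leave alone
- centring_ring: bystander: black and steel centring ring, 43 mm wide; leave alone
- tweezers: bystander: tweezers, 130 mm long; leave alone
- puck: bystander: flat white puck, 43 mm wide; leave alone

How it is judged:
On the way, in this order (a step that is already met when the one before it is completed fails the run):
1. the manifold is square and flush in the corner stop (x of manifold_corner in the frame of stop_corner between -0.0025 and 0.0025 m and y of manifold_corner in the frame of stop_corner between -0.0025 and 0.0025 m and angle between the x axis of manifold and the x axis of stop_corner, either way round below 0.025 rad and height (world z) of manifold_corner below 0.012 m), for 0.2 s.
2. the retaining ring is turned home with the pin spanner, the manifold being in the stop (value of joint lock_ring above 1.15 rad and horizontal distance between manifold_corner and stop_corner below 0.008 m and horizontal distance between pin_spanner and sight_glass below 0.008 m), for 0.1 s.
At the end, for the whole second after the job is handed in: Manifold flush in the stop (corner within 2.5 mm along both bars, square within 1.4 degrees); ring turned to 1.15 rad or more; every cartridge foot-down within 5 mm of the bottom of a well; spanner upright in its stand within 6 mm; all at rest (all of step 1 and value of joint lock_ring above 1.15 rad and angle between each of filter_0, filter_1, filter_2, filter_3's own z axis and vertical below 0.3 rad and ((horizontal distance between filter_0 and well_0 below 0.006 m and z of filter_0 in the frame of well_0 below 0.005 m) or (horizontal distance between filter_0 and well_1 below 0.006 m and z of filter_0 in the frame of well_1 below 0.005 m) or (horizontal distance between filter_0 and well_2 below 0.006 m and z of filter_0 in the frame of well_2 below 0.005 m) or (horizontal distance between filter_0 and well_3 below 0.006 m and z of filter_0 in the frame of well_3 below 0.005 m)) and linear speed of each of filter_0, filter_1, filter_2, filter_3, manifold, pin_spanner below 0.02 m/s and ((horizontal distance between filter_1 and well_0 below 0.006 m and z of filter_1 in the frame of well_0 below 0.005 m) or (horizontal distance between filter_1 and well_1 below 0.006 m and z of filter_1 in the frame of well_1 below 0.005 m) or (horizontal distance between filter_1 and well_2 below 0.006 m and z of filter_1 in the frame of well_2 below 0.005 m) or (horizontal distance between filter_1 and well_3 below 0.006 m and z of filter_1 in the frame of well_3 below 0.005 m)) and ((horizontal distance between filter_2 and well_0 below 0.006 m and z of filter_2 in the frame of well_0 below 0.005 m) or (horizontal distance between filter_2 and well_1 below 0.006 m and z of filter_2 in the frame of well_1 below 0.005 m) or (horizontal distance between filter_2 and well_2 below 0.006 m and z of filter_2 in the frame of well_2 below 0.005 m) or (horizontal distance between filter_2 and well_3 below 0.006 m and z of filter_2 in the frame of well_3 below 0.005 m)) and ((horizontal distance between filter_3 and well_0 below 0.006 m and z of filter_3 in the frame of well_0 below 0.005 m) or (horizontal distance between filter_3 and well_1 below 0.006 m and z of filter_3 in the frame of well_1 below 0.005 m) or (horizontal distance between filter_3 and well_2 below 0.006 m and z of filter_3 in the frame of well_2 below 0.005 m) or (horizontal distance between filter_3 and well_3 below 0.006 m and z of filter_3 in the frame of well_3 below 0.005 m)) and horizontal distance between pin_spanner and spanner_stand below 0.006 m and z of pin_spanner in the frame of spanner_stand below 0.014 m and angle between pin_spanner's own z axis and vertical below 0.12 rad); the robot touches nothing.
It fails at once if the spanner presses on the sight glass (contact force between pin_spanner and sight_glass above 2 N).
It fails at once if a bystander is moved more than 4 cm (distance of any of spanner_small, blank_flange, centring_ring, tweezers, puck from where it was at the start of the episode above 0.04 m).
Of filter_0, filter_1, filter_2, filter_3 only 2 to 4 are there at a start; the rules pass over those that are not, and their reading is None.
At some moment in a run one of manifold may be knocked a few centimetres aside while the robot is not near it.
It also fails if it takes over 210 s, if anything falls off the work surface, if the arm or the gripper's body presses on something with over 40 N, if the wrist force passes 120 N, or if a joint passes its speed limit or range.

## Robot

A 6-joint arm with a two-finger parallel gripper is mounted at the origin on a cart in front of the work surface, level with it; the furniture and walls round the work are solid. World frame = base frame: x ahead of the robot, y to its left, z up, the work surface at z = 0. Lengths are in m, angles in rad, forces in N, time in s.
With the tool pointing down it reaches from about 0.3 to 0.775 m from the base axis. Payload 14.6 kg.
Tool frame: the origin (TCP) lies at the very end of the fingers, on their centre line; the grasp point (between the pads) lies 19 mm behind it; y points along the fingers, x is the direction in which the jaws open and shut, and the axes are right-handed (so a half turn about y gives the same grasp; the last joint's range is limited). The gripper opens to 85 mm and grips with 20 to 120 N. Pads are 22 mm wide; open, the fingers measure 114 mm over their backs; the gripper's body (76 mm by 85 mm) begins 54 mm behind the grasp point. The pads swing forward as they close: fully open they stand 13 mm farther back than shut.
Start: joints at [1.122, 0.3, 1.521, -0, 1.321, -0.067], TCP at [0.205, 0.51, 0.231] pointing down, gripper open.
Joint ranges: [-3.03, 3.03], [-0.79, 2.21], [0.23, 2.52], [-1.04, 4.18], [0, 3.07], [-2.55, 2.55]. Speed limits (rad/s): [2.22, 2.22, 2.57, 3.14, 3.14, 3.14].

## Interface

Orientations are given as a unit quaternion [w, x, y, z].
In Python, from station import get_obs, imaging, workorder gives the robot as it stands. The module is installed in compiled form; this text tells all that it offers.
- The arm moves only by the tool servo_tool, never from a script. Its argument "targets" is a list of rows, each an object of numbers: "x", "y", "z": the shift along the tool's x, y, z in mm; "rx", "ry", "rz": the turn, a rotation vector about the tool's x, y, z in rad; "gripper": the finger opening in mm, from 0 to 85.4. In form: [{"x": .., "y": .., "z": .., "rx": .., "ry": .., "rz": .., "gripper": ..}, ...]. A call has 1 to 10 rows; each row shifts and turns the commanded pose from where the row before left it, along the tool's axes as they then stand; what a row does not reach is not made up. A row lasts 1/12 s, in which the tool goes at most 41.7 mm and 7.16 degrees, less where a joint would pass 70% of its speed; a pose out of reach is approached as far as the arm can. A call with a gripper value outside its range is refused whole. The fingers move at their own pace and stop on an object; "squeeze" is the grip in N (left out, the last holds). Time passes only in rows, so rows that do not move let the fingers close. It gives the time, the measured TCP pose, the force and the opening at its end, in the units of the state.
- get_obs(): the state, without advancing time (a new reading comes with each control period).
- imaging.get_image(name): name is "scene" or "top" or "wrist"; returns a dict with "pixels" (400x640x3 uint8, red, green, blue), "fovy" (degrees; the focal length in pixels is half the picture's height over the tangent of half this angle, whatever the lens; pixels are square), "cx", "cy" (the principal point, pixels), "k1" (the pictures are not rectified: a ray, as slopes to the right and down, at radius r is drawn at 1 + k1 r^2 times it, then the intrinsics apply), "position" and "rotation" of the camera in the world. Camera axes: x right, y up, looking along -z (the intrinsics and any distortion apply to the point x, -y, -z); pixel columns grow to the right and rows downward; lengths in m; the calibration is good to about 2 mm. A picture is of the moment at which its call begins. There is no depth.
- workorder.finish_job(): hands the job in, once; it reports no verdict.
The state is a dict: "time": time; "qpos": joint angles; "dq": joint speeds; "tau": joint torques, N m; "tcp_pos": TCP position; "eef_rot": TCP orientation; "wrist_force": force on the tool from outside, world axes, zero at the start; "wrist_torque": the same for the moment, N m; "opening": finger opening in m.
Only numpy, scipy, OpenCV 4.12 (cv2) and the standard library are available. Lean on these libraries where they do the work, as an engineer would, in place of code of your own. Each camera call takes 0.05 s, during which the arm holds its last target. There are 200 camera calls.

## Working session

There is one attempt and no reset: what is moved stays moved. The work goes in short steps, Python scripts to look and compute and a tool call to move; the robot and the scene stay as the last step left them, time stands still between calls to the robot, and variables do not carry over. Pictures are saved under pics/ and viewed, about 12 in all and at most 16, crops included, and the job is handed in when it is done.

Besides the shell and the picture viewer there is one more tool, called by a JSON object that holds its "name" and its "arguments". servo_tool: Moves the arm, as the interface text tells. Its arguments: {"type":"object","properties":{"targets":{"type":"array","items":{"type":"object","properties":{"x":{"type":"number"},"y":{"type":"number"},"z":{"type":"number"},"rx":{"type":"number"},"ry":{"type":"number"},"rz":{"type":"number"},"gripper":{"type":"number"}}}},"squeeze":{"type":"number"}},"required":["targets"]}

```bash
mkdir -p pics
cat > h.py <<'E'
import numpy as np, cv2
from station import get_obs, imaging, workorder
from scipy.spatial.transform import Rotation as R
def snap(name,fn=None):
    d=imaging.get_image(name)
    if fn: cv2.imwrite('pics/'+fn,d['pixels'][:,:,::-1])
    np.save('last_%s.npy'%name,d,allow_pickle=True)
    return d
def load(name): return np.load('last_%s.npy'%name,allow_pickle=True).item()
def rot(d):
    r=np.array(d['rotation'],float)
    return r if r.shape==(3,3) else R.from_quat(r.ravel(),scalar_first=True).as_matrix()
def foc(d): return d['pixels'].shape[0]/2/np.tan(np.radians(d['fovy'])/2)
def ray(d,u,v):
    f=foc(d); a=np.array([(u-d['cx'])/f,(v-d['cy'])/f]); s=a.copy()
    for _ in range(30): s=a/(1+d['k1']*(s@s))
    return np.array(d['position']),rot(d)@np.array([s[0],-s[1],-1])
def onz(d,u,v,z):
    p,q=ray(d,u,v); return p+q*(z-p[2])/q[2]
def proj(d,P):
    c=rot(d).T@(np.array(P,float)-d['position']); s=np.array([c[0],-c[1]])/-c[2]
    s=s*(1+d['k1']*(s@s)); return s*foc(d)+[d['cx'],d['cy']]
def st():
    o=get_obs(); m=R.from_quat(o['eef_rot'],scalar_first=True).as_matrix()
    print('t',round(o['time'],2),'tcp',np.round(np.array(o['tcp_pos'])*1000,1),'F',np.round(o['wrist_force'],1),'T',np.round(o['wrist_torque'],2),'op',round(o['opening']*1000,1))
    print('tool axes (cols) \n',np.round(m,3)); print('q',np.round(o['qpos'],3)); return o,m
E
python3 - <<'E'
from h import *
st()
for n in('scene','top','wrist'):
    d=snap(n,n+'0.png'); print(n,d['position'],np.round(rot(d),3).tolist(),d['fovy'],d['cx'],d['cy'],d['k1'])
E
```

```text
t 0.0 tcp [204.8 510.2 230.7] F [-0.2 -0.2 -0.7] T [ 0.01 -0.02  0.01] op 85.7
tool axes (cols) 
 [[ 0.373 -0.001 -0.928]
 [ 0.928 -0.001  0.373]
 [-0.001 -1.     0.   ]]
q [ 1.122  0.3    1.522  0.     1.321 -0.067]
scene [-0.06714057 -0.38133636  0.42595236] [[0.57, 0.351, -0.743], [-0.822, 0.255, -0.51], [0.01, 0.901, 0.433]] 57.8093635226902 325.9583569973764 198.42989990051834 0.017308154184417293
top [0.38866543 0.08515166 0.9174434 ] [[-0.01, 0.982, -0.19], [-1.0, -0.006, 0.019], [0.017, 0.19, 0.982]] 56.655881464490946 323.37507661944267 196.1417557897471 -0.06725308766130915
wrist [0.14482086 0.5340648  0.37333901] [[0.373, -0.896, -0.24], [0.928, 0.36, 0.097], [-0.001, -0.259, 0.966]] 66.09859604758974 324.9227231648934 200.239315723656 -0.046738576686213874
```

View pics/top0.png

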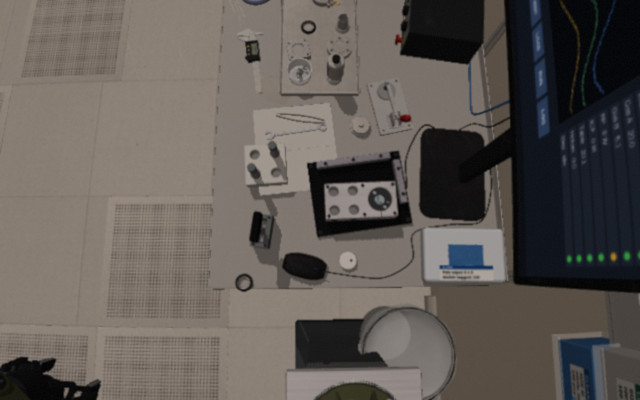

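View pics/scene0.png

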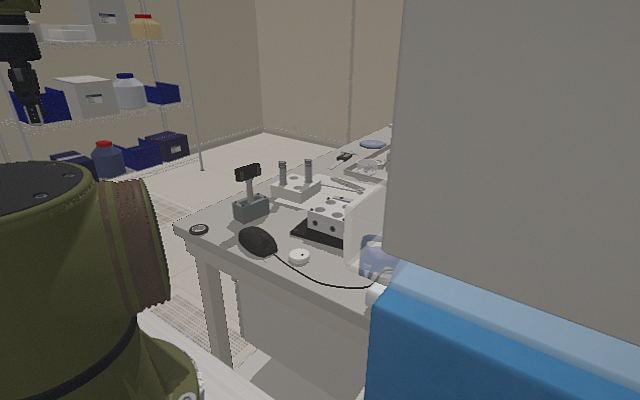

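Top view: manifold near (360,200) on the black stop plate, bars at the top and right, spanner in its stand at (260,228), tray at (265,165) with two cartridges. The scene view agrees. I'll enlarge the top view.

Run:
```python
from h import *
d=load('top'); c=d['pixels'][120:270,235:425,::-1]
cv2.imwrite('pics/crop1.png',cv2.resize(c,None,fx=4,fy=4,interpolation=cv2.INTER_CUBIC))
```

```text
(no output)
```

View pics/crop1.png

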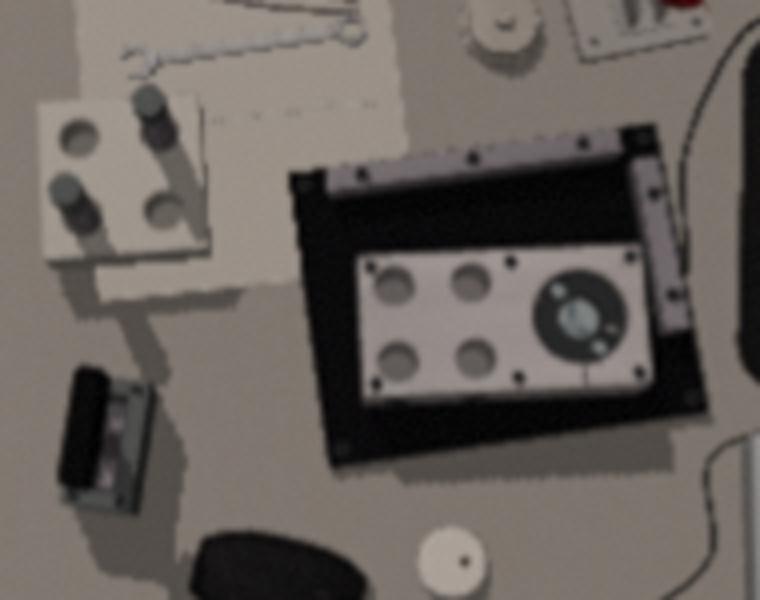

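Crop: rear bar inner edge (330,193)–(625,160), right bar (635,165)–(660,330), manifold top corners (357,255),(640,243),(653,382),(362,395). Cartridge tops are at (150,98) and (66,188). The spanner handle is at (85,428) and the stand at (110,440).

Run:
```python
from h import *
d=load('top')
def P(n,u,v,z): 
    p=onz(d,u/4+235-.4,v/4+120-.4,z)*1000; print(n,np.round(p,1)); return p
for n,u,v,z in [('rbarL',330,193,.028),('rbarR',625,160,.028),('sbarT',637,165,.028),('sbarB',662,330,.028),
 ('m_rl',357,255,.052),('m_rr',640,243,.052),('m_fr',653,382,.052),('m_fl',362,395,.052),
 ('w3',395,286,.052),('w1',471,282,.052),('w2',398,361,.052),('w0',475,358,.052),('ring',579,316,.048),('ha',558,290,.048),('hb',600,347,.048),
 ('f_a',150,98,.098),('f_b',66,188,.098),('tray1',40,102,.034),('tray2',195,95,.034),('tray3',207,247,.034),('tray4',45,262,.034),
 ('hd1',90,370,.124),('hd2',75,487,.124),('st1',152,382,.044),('st2',137,512,.044),('puck',453,562,.01)]: P(n,u,v,z)
```

```text
rbarL [632.6  82.9  28. ]
rbarR [ 653.2 -102.    28. ]
sbarT [ 649.9 -109.4   28. ]
sbarB [ 544.9 -119.9   28. ]
m_rl [587.5  67.   52. ]
m_rr [ 594.  -103.6   52. ]
m_fr [ 509.5 -107.5   52. ]
m_fl [503.2  64.9  52. ]
w3 [568.5  44.6  52. ]
w1 [570.6  -0.9  52. ]
w2 [523.2  43.5  52. ]
w0 [524.7  -2.1  52. ]
ring [550.3 -65.6  48. ]
ha [566.2 -53.5  48. ]
hb [531.4 -77.5  48. ]
f_a [670.9 186.8  98. ]
f_b [617.3 233.8  98. ]
tray1 [690.8 263.3  34. ]
tray2 [694.7 166.7  34. ]
tray3 [597.2 158.2  34. ]
tray4 [588.5 256.9  34. ]
hd1 [508.2 213.3 124. ]
hd2 [445.4 219.9 124. ]
st1 [512.9 189.3  44. ]
st2 [436.3 196.9  44. ]
puck [406.5  10.   10. ]
```

{"name": "servo_tool", "arguments": {"targets": [{"ry": -0.1215}, {"ry": -0.1215}, {"ry": -0.1215}, {"ry": -0.1215}, {"x": -30, "z": -13}, {"x": -30, "z": -13}, {"x": -30, "z": -13}, {"x": -30, "z": -13}, {"x": -30, "z": -13}, {"x": -30, "z": -13}]}}

```text
invalid input at $.targets[0]: expected keys x, y, z, rx, ry, rz, gripper
```

{"name": "servo_tool", "arguments": {"targets": [{"x": -35, "z": -15}, {"x": -35, "z": -15}, {"x": -35, "z": -15}, {"x": -35, "z": -15}, {"x": -35, "z": -15}, {"x": -35, "z": -15}, {"x": -35, "z": -15}, {"x": -35, "z": -15}, {"x": -35, "z": -15}, {"x": -35, "z": -15}]}}

```text
invalid input at $.targets[0]: expected keys x, y, z, rx, ry, rz, gripper
```

```bash
cat >> h.py <<'E'
def go(x,y,z,yaw=None):
    "tool-axis shift (mm) from here to world target (mm); yaw= wanted heading of tool x"
    o,m=st()
    cur=np.arctan2(m[1,0],m[0,0]); 
    if yaw is not None:
        dy=(yaw-cur+np.pi/2)%np.pi-np.pi/2; print('ry',round(-dy,4)); m=R.from_euler('z',dy).as_matrix()@m
    s=m.T@(np.array([x,y,z])-np.array(o['tcp_pos'])*1000); print('shift',np.round(s,1))
E
python3 - <<'E'
from h import *
go(500,-20,230,1.676); snap('wrist')
d=snap('wrist','w1.png')
E
```

```text
t 0.15 tcp [204.9 510.2 230.9] F [ 0.2 -0.3 -0.5] T [-0.03  0.01  0.01] op 85.6
tool axes (cols) 
 [[ 0.373 -0.    -0.928]
 [ 0.928 -0.001  0.373]
 [-0.001 -1.     0.   ]]
q [ 1.122  0.3    1.521  0.     1.321 -0.067]
ry -0.487
shift [-558.3    1.3 -237.8]
```

View pics/w1.png

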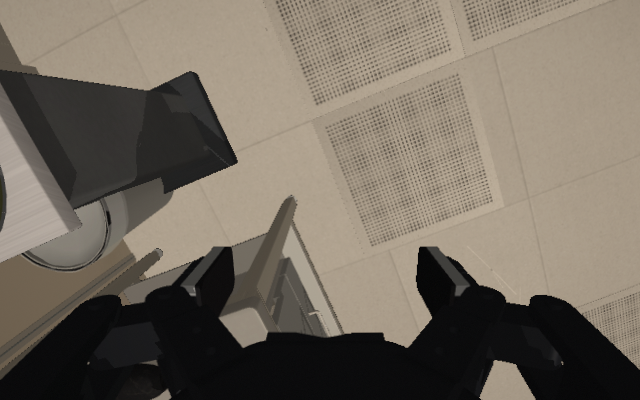

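{"name": "servo_tool", "arguments": {"targets": [{"x": 0, "y": 0, "z": 0, "rx": 0, "ry": -0.1215, "rz": 0, "gripper": 85}, {"x": 0, "y": 0, "z": 0, "rx": 0, "ry": -0.1215, "rz": 0, "gripper": 85}, {"x": 0, "y": 0, "z": 0, "rx": 0, "ry": -0.1215, "rz": 0, "gripper": 85}, {"x": 0, "y": 0, "z": 0, "rx": 0, "ry": -0.1215, "rz": 0, "gripper": 85}, {"x": -35, "y": 0, "z": -20, "rx": 0, "ry": 0, "rz": 0, "gripper": 85}, {"x": -35, "y": 0, "z": -20, "rx": 0, "ry": 0, "rz": 0, "gripper": 85}, {"x": -35, "y": 0, "z": -20, "rx": 0, "ry": 0, "rz": 0, "gripper": 85}, {"x": -35, "y": 0, "z": -20, "rx": 0, "ry": 0, "rz": 0, "gripper": 85}, {"x": -35, "y": 0, "z": -20, "rx": 0, "ry": 0, "rz": 0, "gripper": 85}, {"x": -35, "y": 0, "z": -20, "rx": 0, "ry": 0, "rz": 0, "gripper": 85}]}}

```text
time: 1.08
tcp_pos: [0.3468, 0.3123, 0.2314]
eef_rot: [-0.473, 0.473, 0.526, -0.525]
wrist_force: [0.5, -0.4, 0.6]
opening: 0.0851
```

{"name": "servo_tool", "arguments": {"targets": [{"x": -35, "y": 0, "z": -22, "rx": 0, "ry": 0, "rz": 0, "gripper": 85}, {"x": -35, "y": 0, "z": -22, "rx": 0, "ry": 0, "rz": 0, "gripper": 85}, {"x": -35, "y": 0, "z": -22, "rx": 0, "ry": 0, "rz": 0, "gripper": 85}, {"x": -35, "y": 0, "z": -22, "rx": 0, "ry": 0, "rz": 0, "gripper": 85}, {"x": -35, "y": 0, "z": -22, "rx": 0, "ry": 0, "rz": 0, "gripper": 85}, {"x": -35, "y": 0, "z": -22, "rx": 0, "ry": 0, "rz": 0, "gripper": 85}, {"x": -35, "y": 0, "z": -22, "rx": 0, "ry": 0, "rz": 0, "gripper": 85}, {"x": -35, "y": 0, "z": -22, "rx": 0, "ry": 0, "rz": 0, "gripper": 85}, {"x": -35, "y": 0, "z": -22, "rx": 0, "ry": 0, "rz": 0, "gripper": 85}, {"x": -20, "y": 0, "z": -15, "rx": 0, "ry": 0, "rz": 0, "gripper": 85}]}}

```text
time: 1.92
tcp_pos: [0.5942, -0.0005, 0.2309]
eef_rot: [0.474, -0.474, -0.525, 0.525]
wrist_force: [-0.1, 0.3, -0.6]
opening: 0.0851
```

Run:
```python
from h import *
go(500,-20,230,1.676)
d=snap('wrist','w2.png')
```

```text
t 1.92 tcp [ 5.942e+02 -5.000e-01  2.309e+02] F [-0.1  0.3 -0.6] T [0.01 0.01 0.  ] op 85.1
tool axes (cols) 
 [[-0.102 -0.    -0.995]
 [ 0.995 -0.    -0.102]
 [-0.    -1.     0.   ]]
q [-0.062  0.399  1.389 -0.     1.354 -1.735]
ry -0.0031
shift [-9.5  0.9 95.7]
```

View pics/w2.png

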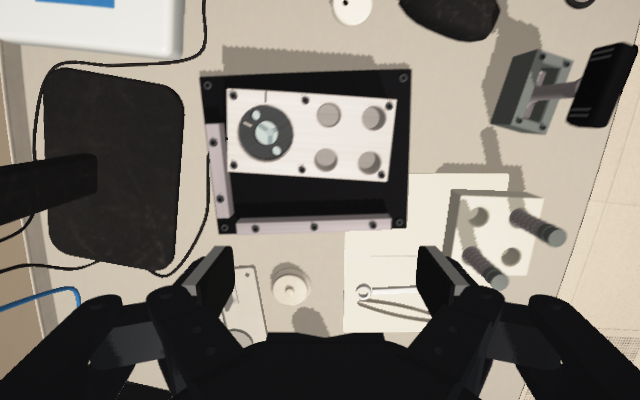

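View: manifold top spans (229,88)–(397,181), rear bar inner edge at row ~217 and right bar at column ~220. The tool heading already matches the stop (0.102 rad). Next I move in front of the block and lower.

{"name": "servo_tool", "arguments": {"targets": [{"x": -2, "y": 0, "z": 35, "rx": 0, "ry": 0, "rz": 0, "gripper": 60}, {"x": -2, "y": 0, "z": 35, "rx": 0, "ry": 0, "rz": 0, "gripper": 60}, {"x": -2, "y": 0, "z": 35, "rx": 0, "ry": 0, "rz": 0, "gripper": 60}, {"x": -2, "y": 0, "z": 30, "rx": 0, "ry": 0, "rz": 0, "gripper": 60}, {"x": 0, "y": 40, "z": 0, "rx": 0, "ry": 0, "rz": 0, "gripper": 60}, {"x": 0, "y": 40, "z": 0, "rx": 0, "ry": 0, "rz": 0, "gripper": 60}, {"x": 0, "y": 40, "z": 0, "rx": 0, "ry": 0, "rz": 0, "gripper": 60}, {"x": 0, "y": 40, "z": 0, "rx": 0, "ry": 0, "rz": 0, "gripper": 60}, {"x": 0, "y": 30, "z": 0, "rx": 0, "ry": 0, "rz": 0, "gripper": 60}, {"x": 0, "y": 14, "z": 0, "rx": 0, "ry": 0, "rz": 0, "gripper": 60}]}}

```text
time: 2.8
tcp_pos: [0.4574, -0.0187, 0.0237]
eef_rot: [0.475, -0.472, -0.524, 0.526]
wrist_force: [-1.4, 0.9, -0.5]
opening: 0.0602
```

{"name": "servo_tool", "arguments": {"targets": [{"x": 0, "y": 0, "z": -8, "rx": 0, "ry": 0, "rz": 0, "gripper": 60}, {"x": 0, "y": 0, "z": -8, "rx": 0, "ry": 0, "rz": 0, "gripper": 60}, {"x": 0, "y": 0, "z": -8, "rx": 0, "ry": 0, "rz": 0, "gripper": 60}, {"x": 0, "y": 0, "z": -8, "rx": 0, "ry": 0, "rz": 0, "gripper": 60}, {"x": 0, "y": 0, "z": -8, "rx": 0, "ry": 0, "rz": 0, "gripper": 60}, {"x": 0, "y": 0, "z": -8, "rx": 0, "ry": 0, "rz": 0, "gripper": 60}, {"x": 0, "y": 0, "z": -8, "rx": 0, "ry": 0, "rz": 0, "gripper": 60}, {"x": 0, "y": 0, "z": -8, "rx": 0, "ry": 0, "rz": 0, "gripper": 60}]}}

```text
time: 3.47
tcp_pos: [0.5238, -0.0123, 0.0275]
eef_rot: [0.473, -0.473, -0.525, 0.525]
wrist_force: [-3.1, -0.8, 1.9]
opening: 0.0597
```

Run:
```python
from h import *
st()
d=snap('top','t2.png'); c=d['pixels'][120:270,235:425,::-1]
cv2.imwrite('pics/t2c.png',cv2.resize(c,None,fx=4,fy=4,interpolation=cv2.INTER_CUBIC))
```

```text
t 3.47 tcp [523.8 -12.3  27.5] F [-3.1 -0.8  1.9] T [-0.07  0.5  -0.05] op 59.7
tool axes (cols) 
 [[-0.104  0.    -0.995]
 [ 0.995 -0.    -0.104]
 [-0.    -1.    -0.   ]]
q [-0.093  0.509  1.762 -0.     0.871 -1.768]
```

View pics/t2c.png

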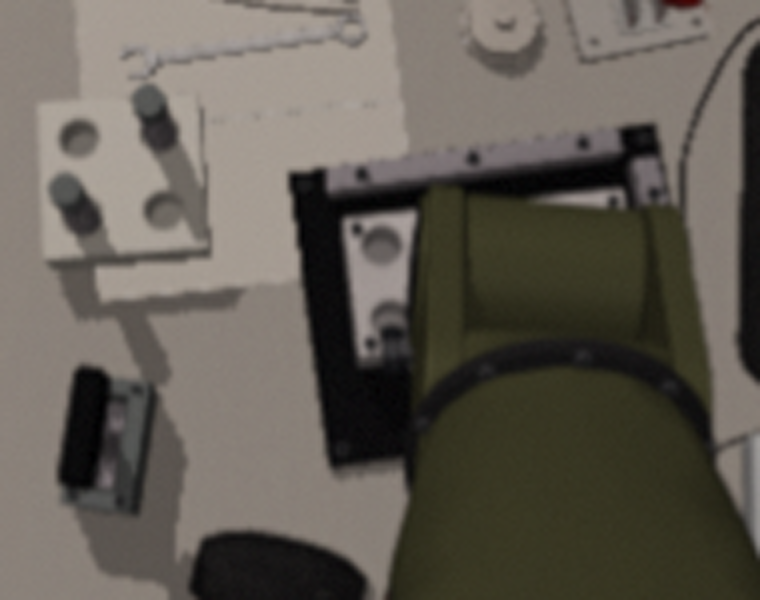

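The push is working: the block has moved back squarely and about 20 mm remains to the bar. I continue gently.

{"name": "servo_tool", "arguments": {"targets": [{"x": 0, "y": 0, "z": -6, "rx": 0, "ry": 0, "rz": 0, "gripper": 60}, {"x": 0, "y": 0, "z": -5, "rx": 0, "ry": 0, "rz": 0, "gripper": 60}, {"x": 0, "y": 0, "z": -4, "rx": 0, "ry": 0, "rz": 0, "gripper": 60}, {"x": 0, "y": 0, "z": -3, "rx": 0, "ry": 0, "rz": 0, "gripper": 60}, {"x": 0, "y": 0, "z": 0, "rx": 0, "ry": 0, "rz": 0, "gripper": 60}]}}

```text
time: 3.93
tcp_pos: [0.5415, -0.0105, 0.0273]
eef_rot: [-0.473, 0.473, 0.525, -0.525]
wrist_force: [-0.1, 0.6, 0.2]
opening: 0.06
```

{"name": "servo_tool", "arguments": {"targets": [{"x": 0, "y": 0, "z": -2, "rx": 0, "ry": 0, "rz": 0, "gripper": 60}, {"x": 0, "y": 0, "z": -2, "rx": 0, "ry": 0, "rz": 0, "gripper": 60}, {"x": 0, "y": 0, "z": 0, "rx": 0, "ry": 0, "rz": 0, "gripper": 60}]}}

```text
time: 4.18
tcp_pos: [0.5452, -0.01, 0.0273]
eef_rot: [-0.473, 0.473, 0.525, -0.525]
wrist_force: [0.2, -0.1, 0.1]
opening: 0.0599
```

{"name": "servo_tool", "arguments": {"targets": [{"x": 0, "y": 0, "z": -2, "rx": 0, "ry": 0, "rz": 0, "gripper": 60}, {"x": 0, "y": 0, "z": -1, "rx": 0, "ry": 0, "rz": 0, "gripper": 60}, {"x": 0, "y": 0, "z": 0, "rx": 0, "ry": 0, "rz": 0, "gripper": 60}]}}

```text
time: 4.43
tcp_pos: [0.5481, -0.0098, 0.0273]
eef_rot: [-0.473, 0.473, 0.525, -0.525]
wrist_force: [-1.2, 0.4, -0.1]
opening: 0.0604
```

{"name": "servo_tool", "arguments": {"targets": [{"x": 0, "y": 0, "z": -1, "rx": 0, "ry": 0, "rz": 0, "gripper": 60}, {"x": 0, "y": 0, "z": -1, "rx": 0, "ry": 0, "rz": 0, "gripper": 60}, {"x": 0, "y": 0, "z": -1, "rx": 0, "ry": 0, "rz": 0, "gripper": 60}, {"x": 0, "y": 0, "z": 0, "rx": 0, "ry": 0, "rz": 0, "gripper": 60}]}}

```text
time: 4.77
tcp_pos: [0.5488, -0.01, 0.0272]
eef_rot: [0.474, -0.472, -0.524, 0.527]
wrist_force: [-21.5, -6.8, 13.5]
opening: 0.0601
```

{"name": "servo_tool", "arguments": {"targets": [{"x": 0, "y": 0, "z": -1, "rx": 0, "ry": 0, "rz": 0, "gripper": 60}, {"x": 0, "y": 0, "z": -1, "rx": 0, "ry": 0, "rz": 0, "gripper": 60}, {"x": 0, "y": 0, "z": 0, "rx": 0, "ry": 0, "rz": 0, "gripper": 60}]}}

```text
time: 5.02
tcp_pos: [0.5491, -0.0103, 0.0271]
eef_rot: [0.475, -0.471, -0.523, 0.528]
wrist_force: [-35.7, -12.5, 24.4]
opening: 0.06
```

{"name": "servo_tool", "arguments": {"targets": [{"x": 0, "y": 0, "z": -1, "rx": 0, "ry": 0, "rz": 0, "gripper": 60}, {"x": 0, "y": 0, "z": -1, "rx": 0, "ry": 0, "rz": 0, "gripper": 60}, {"x": 0, "y": 0, "z": 0, "rx": 0, "ry": 0, "rz": 0, "gripper": 60}]}}

```text
time: 5.27
tcp_pos: [0.5495, -0.0106, 0.027]
eef_rot: [0.476, -0.469, -0.522, 0.53]
wrist_force: [-50.8, -17.8, 35.3]
opening: 0.0599
```

The block is seated on the rear bar (force 54 N). Next I back off and go round to the left face with closed fingers.

{"name": "servo_tool", "arguments": {"targets": [{"x": 0, "y": 0, "z": 10, "rx": 0, "ry": 0, "rz": 0, "gripper": 60}, {"x": 0, "y": 0, "z": 25, "rx": 0, "ry": 0, "rz": 0, "gripper": 60}, {"x": 0, "y": -40, "z": 0, "rx": 0, "ry": 0, "rz": 0, "gripper": 0}, {"x": 20, "y": -20, "z": 0, "rx": 0, "ry": 0, "rz": 0, "gripper": 0}, {"x": 30, "y": 0, "z": 0, "rx": 0, "ry": 0, "rz": 0, "gripper": 0}, {"x": 30, "y": 0, "z": 0, "rx": 0, "ry": 0, "rz": 0, "gripper": 0}, {"x": 31, "y": 0, "z": -20, "rx": 0, "ry": 0, "rz": 0, "gripper": 0}, {"x": 0, "y": 0, "z": -35, "rx": 0, "ry": 0, "rz": 0, "gripper": 0}, {"x": 0, "y": 0, "z": -27, "rx": 0, "ry": 0, "rz": 0, "gripper": 0}, {"x": 0, "y": 0, "z": 0, "rx": 0, "ry": 0, "rz": 0, "gripper": 0}]}}

```text
time: 6.1
tcp_pos: [0.5935, 0.1071, 0.0874]
eef_rot: [-0.472, 0.474, 0.526, -0.525]
wrist_force: [-0.9, -0.4, 0.2]
opening: -0.0001
```

Run:
```python
from h import *
go(589,105,20,1.676)
d=snap('top','t3.png'); c=d['pixels'][120:270,235:425,::-1]
cv2.imwrite('pics/t3c.png',cv2.resize(c,None,fx=4,fy=4,interpolation=cv2.INTER_CUBIC))
```

```text
t 6.1 tcp [593.5 107.1  87.4] F [-0.9 -0.4  0.2] T [-0.   -0.02  0.02] op -0.1
tool axes (cols) 
 [[-0.105  0.003 -0.994]
 [ 0.994  0.    -0.105]
 [ 0.    -1.    -0.003]]
q [ 0.118  0.563  1.501  0.     1.075 -1.558]
ry -0.0002
shift [-1.7 67.4  4.9]
```

View pics/t3c.png

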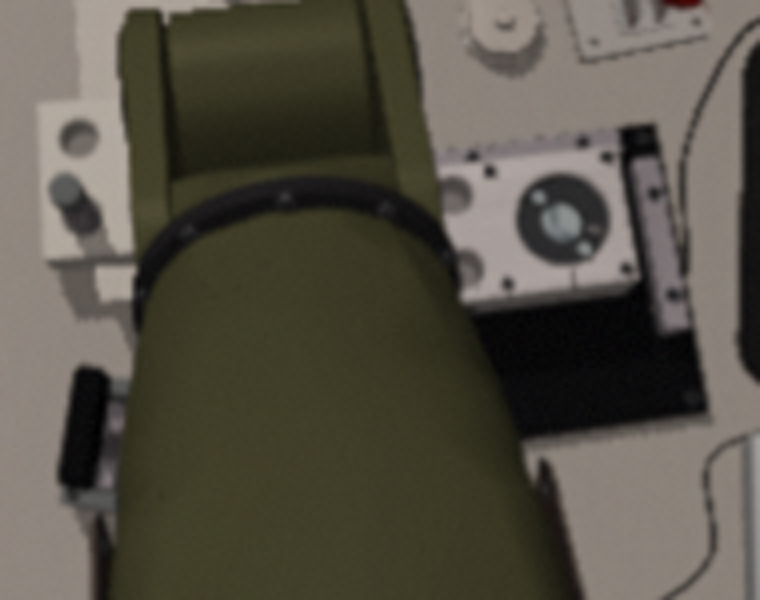

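The block sits against the rear bar, about 14 mm from the right bar. I lower and push to −y.

{"name": "servo_tool", "arguments": {"targets": [{"x": 0, "y": 35, "z": 2, "rx": 0, "ry": 0, "rz": 0, "gripper": 0}, {"x": 0, "y": 30, "z": 2, "rx": 0, "ry": 0, "rz": 0, "gripper": 0}, {"x": -6, "y": 0, "z": 0, "rx": 0, "ry": 0, "rz": 0, "gripper": 0}, {"x": -6, "y": 0, "z": 0, "rx": 0, "ry": 0, "rz": 0, "gripper": 0}, {"x": -5, "y": 0, "z": 0, "rx": 0, "ry": 0, "rz": 0, "gripper": 0}, {"x": -5, "y": 0, "z": 0, "rx": 0, "ry": 0, "rz": 0, "gripper": 0}, {"x": -4, "y": 0, "z": 0, "rx": 0, "ry": 0, "rz": 0, "gripper": 0}, {"x": -3, "y": 0, "z": 0, "rx": 0, "ry": 0, "rz": 0, "gripper": 0}, {"x": 0, "y": 0, "z": 0, "rx": 0, "ry": 0, "rz": 0, "gripper": 0}]}}

```text
time: 6.9
tcp_pos: [0.5896, 0.0764, 0.0232]
eef_rot: [-0.473, 0.474, 0.526, -0.525]
wrist_force: [0.1, -0.8, 0.1]
opening: -0.0
```

{"name": "servo_tool", "arguments": {"targets": [{"x": -2, "y": 0, "z": 0, "rx": 0, "ry": 0, "rz": 0, "gripper": 0}, {"x": -2, "y": 0, "z": 0, "rx": 0, "ry": 0, "rz": 0, "gripper": 0}, {"x": -1, "y": 0, "z": 0, "rx": 0, "ry": 0, "rz": 0, "gripper": 0}, {"x": 0, "y": 0, "z": 0, "rx": 0, "ry": 0, "rz": 0, "gripper": 0}]}}

```text
time: 7.23
tcp_pos: [0.5897, 0.072, 0.0223]
eef_rot: [-0.473, 0.473, 0.525, -0.525]
wrist_force: [0.3, 1.3, 1.5]
opening: 0.0
```

{"name": "servo_tool", "arguments": {"targets": [{"x": -2, "y": 0, "z": 0, "rx": 0, "ry": 0, "rz": 0, "gripper": 0}, {"x": -1, "y": 0, "z": 0, "rx": 0, "ry": 0, "rz": 0, "gripper": 0}, {"x": 0, "y": 0, "z": 0, "rx": 0, "ry": 0, "rz": 0, "gripper": 0}]}}

```text
time: 7.48
tcp_pos: [0.5898, 0.0695, 0.0223]
eef_rot: [-0.473, 0.473, 0.526, -0.525]
wrist_force: [-0.7, 7.2, 3.2]
opening: -0.0001
```

{"name": "servo_tool", "arguments": {"targets": [{"x": -2, "y": 0, "z": 0, "rx": 0, "ry": 0, "rz": 0, "gripper": 0}, {"x": -1, "y": 0, "z": 0, "rx": 0, "ry": 0, "rz": 0, "gripper": 0}, {"x": 0, "y": 0, "z": 0, "rx": 0, "ry": 0, "rz": 0, "gripper": 0}]}}

```text
time: 7.73
tcp_pos: [0.5894, 0.069, 0.0223]
eef_rot: [-0.474, 0.472, 0.526, -0.525]
wrist_force: [-6.1, 26.9, 6.6]
opening: -0.0
```

Contact at 27 N, at the position expected for home (face at y≈56). One more nudge, then lift and look.

{"name": "servo_tool", "arguments": {"targets": [{"x": -1, "y": 0, "z": 0, "rx": 0, "ry": 0, "rz": 0, "gripper": 0}, {"x": 0, "y": 0, "z": 0, "rx": 0, "ry": 0, "rz": 0, "gripper": 0}, {"x": 5, "y": 0, "z": 0, "rx": 0, "ry": 0, "rz": 0, "gripper": 0}, {"x": 20, "y": -10, "z": 0, "rx": 0, "ry": 0, "rz": 0, "gripper": 0}, {"x": 0, "y": -40, "z": 0, "rx": 0, "ry": 0, "rz": 0, "gripper": 40}, {"x": 0, "y": -40, "z": 0, "rx": 0, "ry": 0, "rz": 0, "gripper": 40}, {"x": -30, "y": -40, "z": -20, "rx": 0, "ry": 0, "rz": 0, "gripper": 40}, {"x": -30, "y": -40, "z": -20, "rx": 0, "ry": 0, "rz": 0, "gripper": 40}, {"x": -30, "y": -30, "z": -10, "rx": 0, "ry": 0, "rz": 0, "gripper": 40}, {"x": 0, "y": 0, "z": 0, "rx": 0, "ry": 0, "rz": 0, "gripper": 40}]}}

```text
time: 8.57
tcp_pos: [0.6388, 0.0149, 0.2089]
eef_rot: [-0.472, 0.477, 0.526, -0.523]
wrist_force: [-0.1, -0.3, 0.4]
opening: 0.0399
```

Run:
```python
from h import *
st()
d=snap('wrist','w3.png'); c=d['pixels'][60:260,170:640,::-1]
cv2.imwrite('pics/w3c.png',cv2.resize(d['pixels'][20:260,170:470,::-1],None,fx=2.5,fy=2.5,interpolation=cv2.INTER_CUBIC))
```

```text
t 8.57 tcp [638.8  14.9 208.9] F [-0.1 -0.3  0.4] T [-0.03 -0.01  0.02] op 39.9
tool axes (cols) 
 [[-0.101  0.009 -0.995]
 [ 0.995 -0.002 -0.101]
 [-0.002 -1.    -0.009]]
q [-3.300e-02  5.120e-01  1.278e+00 -1.000e-03  1.343e+00 -1.705e+00]
```

View pics/w3c.png

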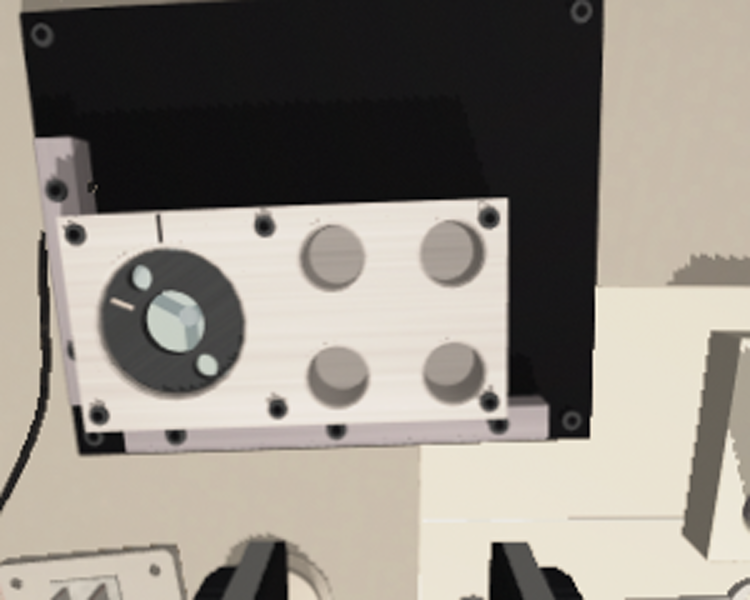

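The view shows the block tight against both bars, with the ring at crop (172,322), holes at (143,278) and (207,365). I measure from this view.

Run:
```python
from h import *
d=load('wrist')
f=lambda u,v:(u/2.5+170-.3,v/2.5+20-.3)
# ring: dark annulus mask
px=d['pixels'].astype(int); g=px.sum(2)/3
pts={'ring':(172,322,.048),'ha':(143,278,.048),'hb':(207,365,.048),'m_fr':(56,218,.052),'m_fl':(508,198,.052),'m_rl':(508,417,.052),'m_rr':(84,432,.052),
'w0':(333,257,.052),'w1':(338,376,.052),'w2':(453,253,.052),'w3':(454,371,.052),'line1':(160,216,.052),'line2':(161,241,.052),'rb1':(125,448,.028),'rb2':(548,437,.028)}
for n,(u,v,z) in pts.items(): print(n,np.round(onz(d,*f(u,v),z)*1000,1))
x0,y0=[int(t) for t in f(172,322)]
m=((g<90)&(px.max(2)-px.min(2)<40)).astype(np.uint8)*255
sub=np.zeros_like(m); sub[y0-34:y0+35,x0-34:x0+35]=m[y0-34:y0+35,x0-34:x0+35]
cs,h=cv2.findContours(sub,cv2.RETR_CCOMP,cv2.CHAIN_APPROX_NONE)
for i,c in enumerate(cs):
    if len(c)>8 and cv2.contourArea(c)>15: (e,ax,a)=cv2.fitEllipse(c); print(h[0][i][3],np.round(e,1),np.round(ax,1),'->',np.round(onz(d,*e,.048)*1000,1))
go(570,215,250,1.47)
```

```text
ring [612.9 -74.2  48. ]
ha [597. -86.  48.]
hb [628.6 -59.7  48. ]
m_fr [ 577.5 -118.3   52. ]
m_fl [554.   50.1  52. ]
m_rl [636.8  61.7  52. ]
m_rr [ 660.1 -107.6   52. ]
w0 [581.9 -12.9  52. ]
w1 [627.1  -7.2  52. ]
w2 [575.9  32.1  52. ]
w3 [620.6  38.   52. ]
line1 [573.2 -78.9  52. ]
line2 [582.3 -78.2  52. ]
rb1 [672.5 -98.8  28. ]
rb2 [648.9  84.6  28. ]
-1 [238.6 148.3] [53.7 57.8] -> [612.7 -74.1  48. ]
0 [252.6 165.3] [ 9.1 10.9] -> [628.2 -59.6  48. ]
0 [218.3 141.3] [ 4.5 13. ] -> [607.8 -94.2  48. ]
0 [239.9 148.2] [23.4 26.8] -> [612.5 -72.8  48. ]
0 [226.6 130.5] [ 9.1 11.4] -> [596.7 -86.3  48. ]
t 8.62 tcp [637.3  16.8 205.6] F [-0.   0.5  0.2] T [ 0.    0.02 -0.03] op 40.2
tool axes (cols) 
 [[-0.101  0.005 -0.995]
 [ 0.995 -0.001 -0.101]
 [-0.001 -1.    -0.005]]
q [-3.100e-02  5.140e-01  1.283e+00 -1.000e-03  1.340e+00 -1.703e+00]
ry 0.202
shift [190.4 -45.   86.7]
```

Run:
```python
from h import *
d=load('wrist'); f=lambda u,v:np.array((u/2.5+170-.3,v/2.5+20-.3))
g=cv2.GaussianBlur(d['pixels'].mean(2).astype(np.float32),(0,0),1)
def edge(n,a,b,z,half=5,N=40):
    a,b=f(*a),f(*b); t=(b-a)/np.linalg.norm(b-a); nn=np.array([-t[1],t[0]]); P=[]
    for s in np.linspace(.06,.94,N):
        c=a+s*(b-a); o=np.arange(-half,half+.1,.25); q=c+o[:,None]*nn
        v=cv2.remap(g,q[:,0].astype(np.float32)[None],q[:,1].astype(np.float32)[None],cv2.INTER_LINEAR)[0]
        k=np.argmax(abs(np.gradient(v))); P.append(onz(d,*q[k],z)[:2]*1000)
    vx,vy,x,y=cv2.fitLine(np.array(P,np.float32),cv2.DIST_HUBER,0,.01,.01).ravel()
    print(n,'ang',round(float(np.arctan2(vy,vx)),4),'pt',round(float(x),1),round(float(y),1))
edge('m_front',(66,217),(500,199),.052)
edge('m_left',(508,205),(508,385),.052)
edge('bar_rear',(130,451),(545,440),.028,4)
edge('plate_front',(30,12),(595,-8),.008)
edge('plate_left',(603,20),(592,430),.008)
edge('sbar_out',(38,150),(74,395),.028,3)
print(d['position'], st()[0]['tcp_pos'])
```

```text
m_front ang -1.4352 pt 565.4 -35.4
m_left ang 0.139 pt 590.0 54.8
bar_rear ang -1.4343 pt 663.5 -8.5
plate_front ang -1.435 pt 481.9 -40.5
plate_left ang 0.134 pt 559.4 96.4
sbar_out ang 0.214 pt 605.3 -127.3
t 8.62 tcp [637.3  16.8 205.6] F [-0.   0.5  0.2] T [ 0.    0.02 -0.03] op 40.2
tool axes (cols) 
 [[-0.101  0.005 -0.995]
 [ 0.995 -0.001 -0.101]
 [-0.001 -1.    -0.005]]
q [-3.100e-02  5.140e-01  1.283e+00 -1.000e-03  1.340e+00 -1.703e+00]
[0.57311028 0.00786555 0.35093686] [0.63733487 0.01676752 0.20561608]
```

Block, rear bar and plate edges agree to 0.001 rad, so it is square. Next I move over to look at the spanner.

{"name": "servo_tool", "arguments": {"targets": [{"x": 0, "y": -20, "z": 0, "rx": 0, "ry": 0.1, "rz": 0, "gripper": 40}, {"x": 0, "y": -25, "z": 0, "rx": 0, "ry": 0.102, "rz": 0, "gripper": 40}, {"x": 32, "y": 0, "z": 14.5, "rx": 0, "ry": 0, "rz": 0, "gripper": 40}, {"x": 32, "y": 0, "z": 14.5, "rx": 0, "ry": 0, "rz": 0, "gripper": 40}, {"x": 32, "y": 0, "z": 14.5, "rx": 0, "ry": 0, "rz": 0, "gripper": 40}, {"x": 32, "y": 0, "z": 14.5, "rx": 0, "ry": 0, "rz": 0, "gripper": 40}, {"x": 31, "y": 0, "z": 14.5, "rx": 0, "ry": 0, "rz": 0, "gripper": 40}, {"x": 31, "y": 0, "z": 14, "rx": 0, "ry": 0, "rz": 0, "gripper": 40}, {"x": 0, "y": 0, "z": 0, "rx": 0, "ry": 0, "rz": 0, "gripper": 40}, {"x": 0, "y": 0, "z": 0, "rx": 0, "ry": 0, "rz": 0, "gripper": 40}]}}

```text
time: 9.45
tcp_pos: [0.5672, 0.2185, 0.2467]
eef_rot: [0.523, -0.523, -0.475, 0.476]
wrist_force: [0.3, -0.9, -0.0]
opening: 0.0401
```

Run:
```python
from h import *
st()
d=snap('wrist','w4.png'); snap('top','t4.png')
print(d['position'])
```

```text
t 9.45 tcp [567.2 218.5 246.7] F [ 0.3 -0.9 -0. ] T [-0.01 -0.02 -0.  ] op 40.1
tool axes (cols) 
 [[ 0.095 -0.002 -0.996]
 [ 0.996 -0.001  0.095]
 [-0.001 -1.     0.002]]
q [ 0.308  0.421  1.322 -0.     1.401 -1.168]
[0.50294012 0.22413911 0.38935262]
```

View pics/w4.png

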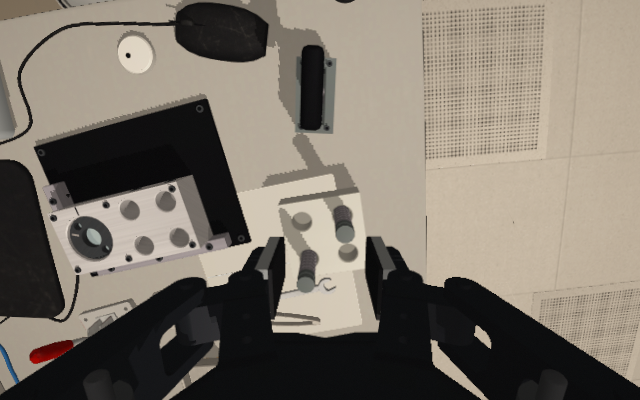

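View: spanner handle at (312,87) nearly from above, stand behind it, cartridges at (306,284) and (344,232). I measure handle and stand.

Run:
```python
from h import *
d=load('wrist'); px=d['pixels'].astype(int); 
def rect(m,z):
    cs,_=cv2.findContours(m.astype(np.uint8),cv2.RETR_EXTERNAL,cv2.CHAIN_APPROX_NONE); c=max(cs,key=cv2.contourArea)
    W=np.array([onz(d,*(p[0]),z)[:2]*1000 for p in c],np.float32); r=cv2.minAreaRect(W); print(np.round(r[0],1),np.round(r[1],1),round(r[2],1)); return c
m=np.zeros(px.shape[:2]); w=(slice(30,142),slice(285,345)); m[w]=px[w].max(2)<45
c=rect(m,.132); print(cv2.boundingRect(c))
cv2.imwrite('pics/w4c.png',cv2.resize(px[20:150,270:360,::-1].astype(np.uint8),None,fx=4,fy=4,interpolation=cv2.INTER_CUBIC))
```

```text
[478.6 215.9] [18.2 64. ] 82.4
(300, 45, 25, 85)
```

View pics/w4c.png

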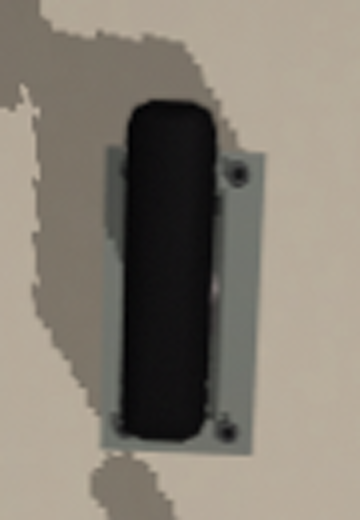

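Run:
```python
from h import *
d=load('wrist'); f=lambda u,v:(u/4+270-.4,v/4+20-.4)
C=[onz(d,*f(*p),.044)[:2]*1000 for p in [(108,148),(265,153),(252,453),(103,447)]]
print(np.round(C,1),np.mean(C,0)); a=C[1]-C[2];b=C[0]-C[3];print([np.arctan2(-v[1],-v[0]) for v in(a,b)], [np.linalg.norm(v) for v in (a,b,C[0]-C[1],C[2]-C[3])])
go(478.6,215.9,97,1.437)
```

```text
[[437.3 200.4]
 [442.4 241.1]
 [518.9 230.8]
 [513.4 190.2]] [478.01958611 215.61971865]
[np.float64(-0.13352606338778095), np.float64(-0.13375041867197945)] [np.float64(77.19403270136493), np.float64(76.82670048201038), np.float64(41.0035365711423), np.float64(41.01980242526666)]
t 9.55 tcp [568.1 216.5 247. ] F [ 1.   0.  -0.6] T [-0.01  0.03 -0.01] op 39.6
tool axes (cols) 
 [[ 0.098 -0.001 -0.995]
 [ 0.995 -0.001  0.098]
 [-0.001 -1.     0.001]]
q [ 0.304  0.421  1.321 -0.     1.401 -1.169]
ry 0.0361
shift [-12.4 150.1  88.5]
```

{"name": "servo_tool", "arguments": {"targets": [{"x": -4, "y": 0, "z": 30, "rx": 0, "ry": 0.036, "rz": 0, "gripper": 40}, {"x": -4, "y": 0, "z": 30, "rx": 0, "ry": 0, "rz": 0, "gripper": 40}, {"x": -4.4, "y": 0, "z": 28.5, "rx": 0, "ry": 0, "rz": 0, "gripper": 40}, {"x": 0, "y": 35, "z": 0, "rx": 0, "ry": 0, "rz": 0, "gripper": 40}, {"x": 0, "y": 35, "z": 0, "rx": 0, "ry": 0, "rz": 0, "gripper": 40}, {"x": 0, "y": 20, "z": 0, "rx": 0, "ry": 0, "rz": 0, "gripper": 40}, {"x": 0, "y": 0, "z": 0, "rx": 0, "ry": 0, "rz": 0, "gripper": 40}, {"x": 0, "y": 0, "z": 0, "rx": 0, "ry": 0, "rz": 0, "gripper": 40}]}}

```text
time: 10.22
tcp_pos: [0.4791, 0.2145, 0.1577]
eef_rot: [0.533, -0.532, -0.465, 0.466]
wrist_force: [0.4, -0.4, 0.6]
opening: 0.0403
```

Run:
```python
from h import *
go(478.3,215.8,97,1.437)
```

```text
t 10.22 tcp [479.1 214.5 157.7] F [ 0.4 -0.4  0.6] T [ 0.04 -0.03  0.03] op 40.3
tool axes (cols) 
 [[ 0.135 -0.001 -0.991]
 [ 0.991 -0.001  0.135]
 [-0.001 -1.     0.001]]
q [ 0.351  0.319  1.676 -0.     1.148 -1.084]
ry -0.0013
shift [ 1.2 60.7  0.9]
```

{"name": "servo_tool", "arguments": {"targets": [{"x": 1.2, "y": 25, "z": 0.9, "rx": 0, "ry": 0, "rz": 0, "gripper": 40}, {"x": 0, "y": 20, "z": 0, "rx": 0, "ry": 0, "rz": 0, "gripper": 40}, {"x": 0, "y": 15, "z": 0, "rx": 0, "ry": 0, "rz": 0, "gripper": 40}, {"x": 0, "y": 0, "z": 0, "rx": 0, "ry": 0, "rz": 0, "gripper": 40}, {"x": 0, "y": 0, "z": 0, "rx": 0, "ry": 0, "rz": 0, "gripper": 40}]}}

```text
time: 10.63
tcp_pos: [0.479, 0.2166, 0.0992]
eef_rot: [-0.532, 0.533, 0.466, -0.465]
wrist_force: [0.5, 0.8, 0.3]
opening: 0.0401
```

{"name": "servo_tool", "arguments": {"targets": [{"x": 0, "y": 0, "z": 0, "rx": 0, "ry": 0, "rz": 0, "gripper": 10}, {"x": 0, "y": 0, "z": 0, "rx": 0, "ry": 0, "rz": 0, "gripper": 10}, {"x": 0, "y": 0, "z": 0, "rx": 0, "ry": 0, "rz": 0, "gripper": 10}, {"x": 0, "y": 0, "z": 0, "rx": 0, "ry": 0, "rz": 0, "gripper": 10}, {"x": 0, "y": 0, "z": 0, "rx": 0, "ry": 0, "rz": 0, "gripper": 10}, {"x": 0, "y": 0, "z": 0, "rx": 0, "ry": 0, "rz": 0, "gripper": 10}], "squeeze": 100}}

```text
time: 11.13
tcp_pos: [0.4792, 0.2168, 0.0999]
eef_rot: [-0.532, 0.533, 0.466, -0.464]
wrist_force: [-0.8, -2.4, 6.4]
opening: 0.0168
```

Run:
```python
from h import *
st()
```

```text
t 11.13 tcp [479.2 216.8  99.9] F [-0.8 -2.4  6.4] T [-0.42  0.13  0.01] op 16.8
tool axes (cols) 
 [[ 0.133  0.003 -0.991]
 [ 0.991  0.001  0.133]
 [ 0.001 -1.    -0.003]]
q [ 0.355  0.395  1.724 -0.     1.02  -1.081]
```

Gripped with opening 16.8 mm. I lift, then move over the manifold's left end for one fresh, still measurement of the ring.

{"name": "servo_tool", "arguments": {"targets": [{"x": 0, "y": -15, "z": 0, "rx": 0, "ry": 0, "rz": 0, "gripper": 10}, {"x": 0, "y": -25, "z": 0, "rx": 0, "ry": 0, "rz": 0, "gripper": 10}, {"x": 0, "y": -30, "z": 0, "rx": 0, "ry": 0, "rz": 0, "gripper": 10}, {"x": 0, "y": -25, "z": 0, "rx": 0, "ry": -0.08, "rz": 0, "gripper": 10}, {"x": 0, "y": 0, "z": 0, "rx": 0, "ry": -0.08, "rz": 0, "gripper": 10}, {"x": 0, "y": 0, "z": 0, "rx": 0, "ry": -0.08, "rz": 0, "gripper": 10}]}}

```text
time: 11.63
tcp_pos: [0.4789, 0.217, 0.1956]
eef_rot: [-0.471, 0.472, 0.528, -0.525]
wrist_force: [-0.7, 0.3, -2.6]
opening: 0.0164
```

Run:
```python
from h import *
go(625,40,195,1.676)
```

```text
t 11.63 tcp [478.9 217.  195.6] F [-0.7  0.3 -2.6] T [ 0.    0.01 -0.01] op 16.4
tool axes (cols) 
 [[-0.11   0.004 -0.994]
 [ 0.994  0.002 -0.11 ]
 [ 0.001 -1.    -0.004]]
q [ 0.356  0.276  1.637 -0.     1.224 -1.325]
ry 0.0049
shift [-191.3    1.  -126.7]
```

{"name": "servo_tool", "arguments": {"targets": [{"x": -28, "y": 0, "z": -18, "rx": 0, "ry": 0, "rz": 0, "gripper": 10}, {"x": -28, "y": 0, "z": -18, "rx": 0, "ry": 0, "rz": 0, "gripper": 10}, {"x": -28, "y": 0, "z": -18, "rx": 0, "ry": 0, "rz": 0, "gripper": 10}, {"x": -28, "y": 0, "z": -18, "rx": 0, "ry": 0, "rz": 0, "gripper": 10}, {"x": -28, "y": 0, "z": -18, "rx": 0, "ry": 0, "rz": 0, "gripper": 10}, {"x": -28, "y": 0, "z": -18, "rx": 0, "ry": 0, "rz": 0, "gripper": 10}, {"x": -23, "y": 0, "z": -18, "rx": 0, "ry": 0, "rz": 0, "gripper": 10}, {"x": 0, "y": 0, "z": 0, "rx": 0, "ry": 0, "rz": 0, "gripper": 10}, {"x": 0, "y": 0, "z": 0, "rx": 0, "ry": 0, "rz": 0, "gripper": 10}, {"x": 0, "y": 0, "z": 0, "rx": 0, "ry": 0, "rz": 0, "gripper": 10}]}}

```text
time: 12.47
tcp_pos: [0.6235, 0.0404, 0.1933]
eef_rot: [-0.473, 0.473, 0.526, -0.526]
wrist_force: [-0.3, 0.8, -1.0]
opening: 0.0168
```

Run:
```python
from h import *
d=snap('wrist','w5.png'); st()
c=np.round(proj(d,[.6129,-.0742,.048])).astype(int); print('ring at',c)
px=d['pixels'].astype(int); g=px.mean(2); m=((g<90)&(px.max(2)-px.min(2)<40)).astype(np.uint8)*255
sub=np.zeros_like(m); s=(slice(c[1]-34,c[1]+35),slice(max(c[0]-34,0),c[0]+35)); sub[s]=m[s]
cs,h=cv2.findContours(sub,cv2.RETR_CCOMP,cv2.CHAIN_APPROX_NONE)
for i,k in enumerate(cs):
    if len(k)>8 and cv2.contourArea(k)>15: (e,ax,a)=cv2.fitEllipse(k); print(h[0][i][3],np.round(e,1),np.round(ax,1),'->',np.round(onz(d,*e,.048)*1000,1))
cv2.imwrite('pics/w5v.png',px[:,:,::-1].astype(np.uint8))
```

```text
t 12.52 tcp [623.4  40.8 193.4] F [-1.1  0.1 -1.5] T [0.09 0.02 0.01] op 16.7
tool axes (cols) 
 [[-0.107  0.    -0.994]
 [ 0.994  0.    -0.107]
 [ 0.    -1.    -0.   ]]
q [ 0.007  0.497  1.337  0.     1.307 -1.671]
ring at [207 164]
-1 [206.2 164.5] [54. 60.] -> [613.  -74.5  48. ]
0 [221.5 181.7] [ 8.5 11. ] -> [628.1 -59.6  48. ]
0 [185.5 157.3] [ 4.8 13.1] -> [608.1 -94.4  48. ]
0 [207.9 164. ] [23.4 27.6] -> [612.3 -72.9  48. ]
0 [194. 146.] [ 8. 12.] -> [596.7 -86.2  48. ]
```

View pics/w5v.png

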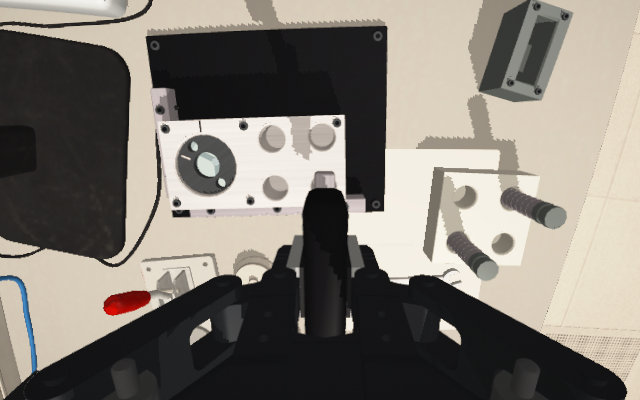

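The still measurement repeats: ring (613.0,−74.4), hole line ≈0.72 rad. I turn the spanner to it and go above the ring.

{"name": "servo_tool", "arguments": {"targets": [{"x": 0, "y": 0, "z": 0, "rx": 0, "ry": -0.1, "rz": 0, "gripper": 10}, {"x": 0, "y": 0, "z": 0, "rx": 0, "ry": -0.1, "rz": 0, "gripper": 10}, {"x": 0, "y": 0, "z": 0, "rx": 0, "ry": -0.1, "rz": 0, "gripper": 10}, {"x": 0, "y": 0, "z": 0, "rx": 0, "ry": -0.1, "rz": 0, "gripper": 10}, {"x": 0, "y": 0, "z": 0, "rx": 0, "ry": -0.1, "rz": 0, "gripper": 10}, {"x": 0, "y": 0, "z": 0, "rx": 0, "ry": -0.11, "rz": 0, "gripper": 10}, {"x": 0, "y": 0, "z": 0, "rx": 0, "ry": 0, "rz": 0, "gripper": 10}]}}

```text
time: 13.1
tcp_pos: [0.6234, 0.0412, 0.1934]
eef_rot: [-0.291, 0.291, 0.645, -0.644]
wrist_force: [0.6, 0.3, -1.2]
opening: 0.0166
```

Run:
```python
from h import *
go(613,-74.2,160,2.291)
```

```text
t 13.1 tcp [623.4  41.2 193.4] F [ 0.6  0.3 -1.2] T [-0.04  0.03  0.03] op 16.6
tool axes (cols) 
 [[-0.661  0.001 -0.75 ]
 [ 0.75   0.    -0.661]
 [-0.    -1.    -0.   ]]
q [ 0.007  0.497  1.338  0.     1.307 -2.286]
ry 0.0026
shift [-79.9  33.4  83.9]
```

{"name": "servo_tool", "arguments": {"targets": [{"x": -16, "y": 0, "z": 17, "rx": 0, "ry": 0, "rz": 0, "gripper": 10}, {"x": -16, "y": 0, "z": 17, "rx": 0, "ry": 0, "rz": 0, "gripper": 10}, {"x": -16, "y": 0, "z": 17, "rx": 0, "ry": 0, "rz": 0, "gripper": 10}, {"x": -16, "y": 0, "z": 17, "rx": 0, "ry": 0, "rz": 0, "gripper": 10}, {"x": -16, "y": 0, "z": 16, "rx": 0, "ry": 0, "rz": 0, "gripper": 10}, {"x": 0, "y": 20, "z": 0, "rx": 0, "ry": 0, "rz": 0, "gripper": 10}, {"x": 0, "y": 13, "z": 0, "rx": 0, "ry": 0, "rz": 0, "gripper": 10}, {"x": 0, "y": 0, "z": 0, "rx": 0, "ry": 0, "rz": 0, "gripper": 10}, {"x": 0, "y": 0, "z": 0, "rx": 0, "ry": 0, "rz": 0, "gripper": 10}]}}

```text
time: 13.85
tcp_pos: [0.6127, -0.0747, 0.16]
eef_rot: [0.294, -0.293, -0.643, 0.643]
wrist_force: [0.6, 0.0, -1.0]
opening: 0.0167
```

Run:
```python
from h import *
go(613.3,-74.0,135,2.291)
```

```text
t 13.85 tcp [612.7 -74.7 160. ] F [ 0.6  0.  -1. ] T [-0.05 -0.03 -0.09] op 16.7
tool axes (cols) 
 [[-0.655 -0.001 -0.755]
 [ 0.755  0.    -0.655]
 [ 0.001 -1.     0.   ]]
q [-0.181  0.511  1.396  0.     1.235 -2.466]
ry -0.0057
shift [ 0.2 25.  -0.9]
```

{"name": "servo_tool", "arguments": {"targets": [{"x": 0.2, "y": 8, "z": -0.9, "rx": 0, "ry": 0, "rz": 0, "gripper": 10}, {"x": 0, "y": 8, "z": 0, "rx": 0, "ry": 0, "rz": 0, "gripper": 10}, {"x": 0, "y": 2, "z": 0, "rx": 0, "ry": 0, "rz": 0, "gripper": 10}, {"x": 0, "y": 2, "z": 0, "rx": 0, "ry": 0, "rz": 0, "gripper": 10}, {"x": 0, "y": 2, "z": 0, "rx": 0, "ry": 0, "rz": 0, "gripper": 10}, {"x": 0, "y": 0, "z": 0, "rx": 0, "ry": 0, "rz": 0, "gripper": 10}]}}

```text
time: 14.35
tcp_pos: [0.6134, -0.0746, 0.1376]
eef_rot: [0.293, -0.293, -0.643, 0.644]
wrist_force: [0.3, -0.6, -1.5]
opening: 0.0165
```

{"name": "servo_tool", "arguments": {"targets": [{"x": 0, "y": 2, "z": 0, "rx": 0, "ry": 0, "rz": 0, "gripper": 10}, {"x": 0, "y": 0, "z": 0, "rx": 0, "ry": 0, "rz": 0, "gripper": 10}]}}

```text
time: 14.52
tcp_pos: [0.6134, -0.0746, 0.1357]
eef_rot: [0.293, -0.293, -0.644, 0.644]
wrist_force: [-0.4, 0.5, -1.9]
opening: 0.0165
```

{"name": "servo_tool", "arguments": {"targets": [{"x": 0, "y": 2, "z": 0, "rx": 0, "ry": 0, "rz": 0, "gripper": 10}, {"x": 0, "y": 0, "z": 0, "rx": 0, "ry": 0, "rz": 0, "gripper": 10}]}}

```text
time: 14.68
tcp_pos: [0.6134, -0.0746, 0.1336]
eef_rot: [0.293, -0.293, -0.643, 0.644]
wrist_force: [0.8, 0.7, -2.1]
opening: 0.0165
```

No contact below 140 mm, so the pins are in the holes. I continue to the foot bar.

{"name": "servo_tool", "arguments": {"targets": [{"x": 0, "y": 1, "z": 0, "rx": 0, "ry": 0, "rz": 0, "gripper": 10}, {"x": 0, "y": 0, "z": 0, "rx": 0, "ry": 0, "rz": 0, "gripper": 10}]}}

```text
time: 14.85
tcp_pos: [0.6135, -0.0746, 0.1327]
eef_rot: [0.293, -0.293, -0.644, 0.644]
wrist_force: [0.4, -0.1, -1.1]
opening: 0.0167
```

{"name": "servo_tool", "arguments": {"targets": [{"x": 0, "y": 1, "z": 0, "rx": 0, "ry": 0, "rz": 0, "gripper": 10}, {"x": 0, "y": 0, "z": 0, "rx": 0, "ry": 0, "rz": 0, "gripper": 10}]}}

```text
time: 15.02
tcp_pos: [0.6135, -0.0746, 0.132]
eef_rot: [-0.293, 0.293, 0.644, -0.643]
wrist_force: [-1.5, 0.3, -0.4]
opening: 0.0167
```

{"name": "servo_tool", "arguments": {"targets": [{"x": 0, "y": 0.5, "z": 0, "rx": 0, "ry": 0, "rz": 0, "gripper": 10}, {"x": 0, "y": 0, "z": 0, "rx": 0, "ry": 0, "rz": 0, "gripper": 10}]}}

```text
time: 15.18
tcp_pos: [0.6136, -0.0746, 0.1319]
eef_rot: [-0.293, 0.293, 0.644, -0.643]
wrist_force: [-0.7, -0.1, 4.4]
opening: 0.0163
```

Foot bar contact is exactly at the expected 131.9 mm. I turn clockwise.

{"name": "servo_tool", "arguments": {"targets": [{"x": 0, "y": -0.7, "z": 0, "rx": 0, "ry": 0.05, "rz": 0, "gripper": 10}, {"x": 0, "y": 0, "z": 0, "rx": 0, "ry": 0.1, "rz": 0, "gripper": 10}, {"x": 0, "y": 0, "z": 0, "rx": 0, "ry": 0.1, "rz": 0, "gripper": 10}, {"x": 0, "y": 0, "z": 0, "rx": 0, "ry": 0.1, "rz": 0, "gripper": 10}, {"x": 0, "y": 0, "z": 0, "rx": 0, "ry": 0.1, "rz": 0, "gripper": 10}, {"x": 0, "y": 0, "z": 0, "rx": 0, "ry": 0.1, "rz": 0, "gripper": 10}]}}

```text
time: 15.68
tcp_pos: [0.6133, -0.074, 0.1319]
eef_rot: [-0.458, 0.458, 0.539, -0.539]
wrist_force: [-1.2, 2.6, 1.0]
opening: 0.0169
```

Run:
```python
from h import *
st()
```

```text
t 15.68 tcp [613.3 -74.  131.9] F [-1.2  2.6  1. ] T [0.87 0.25 0.14] op 16.9
tool axes (cols) 
 [[-0.161 -0.001 -0.987]
 [ 0.987  0.001 -0.161]
 [ 0.001 -1.     0.   ]]
q [-1.800e-01  5.410e-01  1.420e+00  1.000e-03  1.181e+00 -1.912e+00]
```

{"name": "servo_tool", "arguments": {"targets": [{"x": 0, "y": 0, "z": 0, "rx": 0, "ry": 0.1, "rz": 0, "gripper": 10}, {"x": 0, "y": 0, "z": 0, "rx": 0, "ry": 0.1, "rz": 0, "gripper": 10}, {"x": 0, "y": 0, "z": 0, "rx": 0, "ry": 0.1, "rz": 0, "gripper": 10}, {"x": 0, "y": 0, "z": 0, "rx": 0, "ry": 0.1, "rz": 0, "gripper": 10}, {"x": 0, "y": 0, "z": 0, "rx": 0, "ry": 0.1, "rz": 0, "gripper": 10}, {"x": 0, "y": 0, "z": 0, "rx": 0, "ry": 0.1, "rz": 0, "gripper": 10}, {"x": 0, "y": 0, "z": 0, "rx": 0, "ry": 0.03, "rz": 0, "gripper": 10}, {"x": 0, "y": 0, "z": 0, "rx": 0, "ry": 0, "rz": 0, "gripper": 10}]}}

```text
time: 16.35
tcp_pos: [0.6134, -0.0742, 0.1319]
eef_rot: [0.602, -0.602, -0.371, 0.371]
wrist_force: [0.5, 2.4, -0.4]
opening: 0.0168
```

Run:
```python
from h import *
o,m=st(); print('yaw',np.arctan2(m[1,0],m[0,0]))
```

```text
t 16.35 tcp [613.4 -74.2 131.9] F [ 0.5  2.4 -0.4] T [0.64 0.01 0.08] op 16.8
tool axes (cols) 
 [[ 0.449 -0.    -0.894]
 [ 0.894  0.001  0.449]
 [ 0.    -1.     0.   ]]
q [-1.800e-01  5.410e-01  1.420e+00  1.000e-03  1.181e+00 -1.286e+00]
yaw 1.1057008293136275
```

{"name": "servo_tool", "arguments": {"targets": [{"x": 0, "y": 0, "z": 0, "rx": 0, "ry": 0.03, "rz": 0, "gripper": 10}, {"x": 0, "y": 0, "z": 0, "rx": 0, "ry": 0.03, "rz": 0, "gripper": 10}, {"x": 0, "y": 0, "z": 0, "rx": 0, "ry": 0, "rz": 0, "gripper": 10}]}}

```text
time: 16.6
tcp_pos: [0.6135, -0.0743, 0.132]
eef_rot: [0.613, -0.612, -0.354, 0.354]
wrist_force: [-0.4, 2.5, -0.5]
opening: 0.0161
```

Run:
```python
from h import *
o,m=st(); print('yaw',np.arctan2(m[1,0],m[0,0]))
```

```text
t 16.6 tcp [613.5 -74.3 132. ] F [-0.4  2.5 -0.5] T [0.76 0.03 0.04] op 16.1
tool axes (cols) 
 [[ 0.5   -0.    -0.866]
 [ 0.866  0.     0.5  ]
 [ 0.    -1.     0.   ]]
q [-1.800e-01  5.410e-01  1.420e+00  1.000e-03  1.181e+00 -1.227e+00]
yaw 1.0473079419229847
```

{"name": "servo_tool", "arguments": {"targets": [{"x": 0, "y": 0, "z": 0, "rx": 0, "ry": 0.03, "rz": 0, "gripper": 10}, {"x": 0, "y": 0, "z": 0, "rx": 0, "ry": 0.03, "rz": 0, "gripper": 10}, {"x": 0, "y": 0, "z": 0, "rx": 0, "ry": 0, "rz": 0, "gripper": 10}]}}

```text
time: 16.85
tcp_pos: [0.6135, -0.0743, 0.132]
eef_rot: [0.623, -0.622, -0.335, 0.335]
wrist_force: [0.2, 2.9, -0.6]
opening: 0.0165
```

Run:
```python
from h import *
o,m=st(); print('yaw',np.arctan2(m[1,0],m[0,0]))
```

```text
t 16.85 tcp [613.5 -74.3 132. ] F [ 0.2  2.9 -0.6] T [ 0.93 -0.02  0.21] op 16.5
tool axes (cols) 
 [[ 0.55  -0.    -0.835]
 [ 0.835  0.     0.55 ]
 [ 0.    -1.     0.   ]]
q [-0.18   0.541  1.42   0.     1.181 -1.168]
yaw 0.9879131706579316
```

{"name": "servo_tool", "arguments": {"targets": [{"x": 0, "y": 0, "z": 0, "rx": 0, "ry": 0.03, "rz": 0, "gripper": 10}, {"x": 0, "y": 0, "z": 0, "rx": 0, "ry": 0.02, "rz": 0, "gripper": 10}, {"x": 0, "y": 0, "z": 0, "rx": 0, "ry": 0, "rz": 0, "gripper": 10}]}}

```text
time: 17.1
tcp_pos: [0.6132, -0.0744, 0.132]
eef_rot: [0.631, -0.63, -0.319, 0.32]
wrist_force: [-3.3, 3.3, 0.8]
opening: 0.0167
```

Run:
```python
from h import *
o,m=st(); print('yaw',np.arctan2(m[1,0],m[0,0]))
```

```text
t 17.1 tcp [613.2 -74.4 132. ] F [-3.3  3.3  0.8] T [0.92 0.61 0.92] op 16.7
tool axes (cols) 
 [[ 0.591 -0.001 -0.807]
 [ 0.807  0.     0.591]
 [-0.    -1.     0.001]]
q [-0.18   0.541  1.42  -0.     1.182 -1.118]
yaw 0.9385062398443063
```

Torque jumped to 0.92 N m at the end stop, so the ring is home. I back off the slack and lift out.

{"name": "servo_tool", "arguments": {"targets": [{"x": 0, "y": 0, "z": 0, "rx": 0, "ry": -0.06, "rz": 0, "gripper": 10}, {"x": 0, "y": 0, "z": 0, "rx": 0, "ry": -0.06, "rz": 0, "gripper": 10}, {"x": 0, "y": 0, "z": 0, "rx": 0, "ry": 0, "rz": 0, "gripper": 10}, {"x": 0, "y": -5, "z": 0, "rx": 0, "ry": 0, "rz": 0, "gripper": 10}, {"x": 0, "y": -10, "z": 0, "rx": 0, "ry": 0, "rz": 0, "gripper": 10}, {"x": 0, "y": -25, "z": 0, "rx": 0, "ry": 0, "rz": 0, "gripper": 10}, {"x": 0, "y": -30, "z": 0, "rx": 0, "ry": 0, "rz": 0, "gripper": 10}, {"x": 0, "y": 0, "z": 0, "rx": 0, "ry": 0, "rz": 0, "gripper": 10}]}}

```text
time: 17.77
tcp_pos: [0.6154, -0.0751, 0.2092]
eef_rot: [-0.609, 0.613, 0.359, -0.354]
wrist_force: [0.7, 0.3, -0.6]
opening: 0.0162
```

Run:
```python
from h import *
go(479.2,216.8,202,1.438)
```

```text
t 17.77 tcp [615.4 -75.1 209.2] F [ 0.7  0.3 -0.6] T [-0.02 -0.02  0.  ] op 16.2
tool axes (cols) 
 [[ 0.493  0.009 -0.87 ]
 [ 0.87  -0.002  0.493]
 [ 0.003 -1.    -0.009]]
q [-0.18   0.468  1.342 -0.     1.322 -1.236]
ry -0.3823
shift [271.2   6.5 173.7]
```

{"name": "servo_tool", "arguments": {"targets": [{"x": 0, "y": 0, "z": 0, "rx": 0, "ry": -0.1, "rz": 0, "gripper": 10}, {"x": 0, "y": 0, "z": 0, "rx": 0, "ry": -0.1, "rz": 0, "gripper": 10}, {"x": 0, "y": 0, "z": 0, "rx": 0, "ry": -0.1, "rz": 0, "gripper": 10}, {"x": 0, "y": 0, "z": 0, "rx": 0, "ry": -0.082, "rz": 0, "gripper": 10}, {"x": 0, "y": 0, "z": 0, "rx": 0, "ry": 0, "rz": 0, "gripper": 10}]}}

```text
time: 18.18
tcp_pos: [0.6136, -0.0747, 0.2027]
eef_rot: [-0.531, 0.531, 0.467, -0.467]
wrist_force: [-0.7, 0.2, -1.2]
opening: 0.0164
```

{"name": "servo_tool", "arguments": {"targets": [{"x": 27, "y": 0, "z": 17.3, "rx": 0, "ry": 0, "rz": 0, "gripper": 10}, {"x": 27, "y": 0, "z": 17.3, "rx": 0, "ry": 0, "rz": 0, "gripper": 10}, {"x": 27, "y": 0, "z": 17.3, "rx": 0, "ry": 0, "rz": 0, "gripper": 10}, {"x": 27, "y": 0, "z": 17.3, "rx": 0, "ry": 0, "rz": 0, "gripper": 10}, {"x": 27, "y": 0, "z": 17.3, "rx": 0, "ry": 0, "rz": 0, "gripper": 10}, {"x": 27, "y": 0, "z": 17.3, "rx": 0, "ry": 0, "rz": 0, "gripper": 10}, {"x": 27, "y": 0, "z": 17.3, "rx": 0, "ry": 0, "rz": 0, "gripper": 10}, {"x": 27, "y": 0, "z": 17.3, "rx": 0, "ry": 0, "rz": 0, "gripper": 10}, {"x": 27, "y": 0, "z": 17.3, "rx": 0, "ry": 0, "rz": 0, "gripper": 10}, {"x": 27, "y": 0, "z": 17.3, "rx": 0, "ry": 0, "rz": 0, "gripper": 10}]}}

```text
time: 19.02
tcp_pos: [0.4767, 0.217, 0.2027]
eef_rot: [-0.533, 0.533, 0.465, -0.465]
wrist_force: [0.8, -0.1, -1.4]
opening: 0.0167
```

{"name": "servo_tool", "arguments": {"targets": [{"x": 0, "y": 0, "z": 0, "rx": 0, "ry": 0, "rz": 0, "gripper": 10}, {"x": 0, "y": 0, "z": 0, "rx": 0, "ry": 0, "rz": 0, "gripper": 10}, {"x": 0, "y": 0, "z": 0, "rx": 0, "ry": 0, "rz": 0, "gripper": 10}]}}

```text
time: 19.27
tcp_pos: [0.4777, 0.2156, 0.2024]
eef_rot: [-0.532, 0.532, 0.466, -0.465]
wrist_force: [-0.3, 0.2, -1.0]
opening: 0.0165
```

Run:
```python
from h import *
go(479,216.3,100,1.438); d=snap('wrist','w6.png')
```

```text
t 19.27 tcp [477.7 215.6 202.4] F [-0.3  0.2 -1. ] T [ 0.02  0.01 -0.02] op 16.5
tool axes (cols) 
 [[ 0.133  0.001 -0.991]
 [ 0.991  0.     0.133]
 [ 0.    -1.    -0.001]]
q [ 0.354  0.268  1.631 -0.     1.242 -1.083]
ry -0.0009
shift [  0.9 102.4  -1.1]
```

View pics/w6.png

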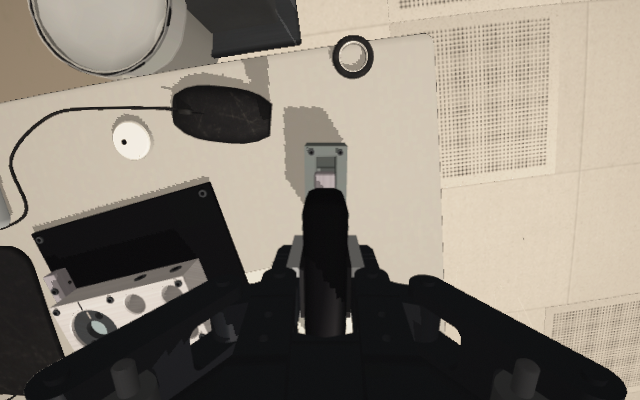

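The spanner is held upright above the slot and lined up with it. I lower it in.

{"name": "servo_tool", "arguments": {"targets": [{"x": 0.9, "y": 20, "z": -1.1, "rx": 0, "ry": 0, "rz": 0, "gripper": 10}, {"x": 0, "y": 20, "z": 0, "rx": 0, "ry": 0, "rz": 0, "gripper": 10}, {"x": 0, "y": 15, "z": 0, "rx": 0, "ry": 0, "rz": 0, "gripper": 10}, {"x": 0, "y": 5, "z": 0, "rx": 0, "ry": 0, "rz": 0, "gripper": 10}, {"x": 0, "y": 4, "z": 0, "rx": 0, "ry": 0, "rz": 0, "gripper": 10}, {"x": 0, "y": 4, "z": 0, "rx": 0, "ry": 0, "rz": 0, "gripper": 10}, {"x": 0, "y": 0, "z": 0, "rx": 0, "ry": 0, "rz": 0, "gripper": 10}]}}

```text
time: 19.9
tcp_pos: [0.4789, 0.2163, 0.1341]
eef_rot: [-0.532, 0.532, 0.466, -0.466]
wrist_force: [-0.6, 0.1, -1.8]
opening: 0.0167
```

{"name": "servo_tool", "arguments": {"targets": [{"x": 0, "y": 8, "z": 0, "rx": 0, "ry": 0, "rz": 0, "gripper": 10}, {"x": 0, "y": 8, "z": 0, "rx": 0, "ry": 0, "rz": 0, "gripper": 10}, {"x": 0, "y": 0, "z": 0, "rx": 0, "ry": 0, "rz": 0, "gripper": 10}]}}

```text
time: 20.15
tcp_pos: [0.4781, 0.2163, 0.1165]
eef_rot: [0.532, -0.532, -0.465, 0.467]
wrist_force: [0.0, 0.5, -2.6]
opening: 0.0164
```

{"name": "servo_tool", "arguments": {"targets": [{"x": 0, "y": 8, "z": 0, "rx": 0, "ry": 0, "rz": 0, "gripper": 10}, {"x": 0, "y": 7, "z": 0, "rx": 0, "ry": 0, "rz": 0, "gripper": 10}, {"x": 0, "y": 2, "z": 0, "rx": 0, "ry": 0, "rz": 0, "gripper": 10}, {"x": 0, "y": 0, "z": 0, "rx": 0, "ry": 0, "rz": 0, "gripper": 10}]}}

```text
time: 20.48
tcp_pos: [0.4785, 0.2165, 0.1005]
eef_rot: [0.532, -0.532, -0.466, 0.466]
wrist_force: [0.3, -0.5, -1.7]
opening: 0.0164
```

{"name": "servo_tool", "arguments": {"targets": [{"x": 0, "y": 0.3, "z": 0, "rx": 0, "ry": 0, "rz": 0, "gripper": 30}, {"x": 0, "y": 0, "z": 0, "rx": 0, "ry": 0, "rz": 0, "gripper": 36}, {"x": 0, "y": 0, "z": 0, "rx": 0, "ry": 0, "rz": 0, "gripper": 40}, {"x": 0, "y": 0, "z": 0, "rx": 0, "ry": 0, "rz": 0, "gripper": 40}, {"x": 0, "y": -15, "z": 0, "rx": 0, "ry": 0, "rz": 0, "gripper": 40}, {"x": 0, "y": -30, "z": 0, "rx": 0, "ry": 0, "rz": 0, "gripper": 45}, {"x": 0, "y": -35, "z": 0, "rx": 0, "ry": 0, "rz": 0, "gripper": 45}, {"x": 0, "y": -35, "z": 0, "rx": 0, "ry": 0, "rz": 0, "gripper": 45}, {"x": 0, "y": 0, "z": 0, "rx": 0, "ry": 0, "rz": 0, "gripper": 45}]}}

```text
time: 21.23
tcp_pos: [0.4806, 0.2173, 0.2227]
eef_rot: [-0.531, 0.533, 0.469, -0.463]
wrist_force: [0.5, -0.2, 1.0]
opening: 0.0448
```

Run:
```python
from h import *
go(700,215,215,1.641)
```

```text
t 21.23 tcp [480.6 217.3 222.7] F [ 0.5 -0.2  1. ] T [ 0.01  0.01 -0.01] op 44.8
tool axes (cols) 
 [[ 0.131  0.01  -0.991]
 [ 0.991  0.004  0.131]
 [ 0.005 -1.    -0.009]]
q [ 0.355  0.251  1.603 -0.     1.277 -1.084]
ry -0.2019
shift [ -17.7    9.6 -218.6]
```

{"name": "servo_tool", "arguments": {"targets": [{"x": -2, "y": 0, "z": -30, "rx": 0, "ry": -0.1, "rz": 0, "gripper": 45}, {"x": -2, "y": 0, "z": -30, "rx": 0, "ry": -0.1, "rz": 0, "gripper": 45}, {"x": -2, "y": 0, "z": -32, "rx": 0, "ry": 0, "rz": 0, "gripper": 45}, {"x": -2, "y": 0, "z": -32, "rx": 0, "ry": 0, "rz": 0, "gripper": 45}, {"x": -2, "y": 0, "z": -32, "rx": 0, "ry": 0, "rz": 0, "gripper": 45}, {"x": 0, "y": 0, "z": -32, "rx": 0, "ry": 0, "rz": 0, "gripper": 45}, {"x": 0, "y": 0, "z": -30, "rx": 0, "ry": 0, "rz": 0, "gripper": 45}, {"x": 0, "y": 0, "z": 0, "rx": 0, "ry": 0, "rz": 0, "gripper": 45}, {"x": 0, "y": 0, "z": 0, "rx": 0, "ry": 0, "rz": 0, "gripper": 45}, {"x": 0, "y": 0, "z": 0, "rx": 0, "ry": 0, "rz": 0, "gripper": 45}]}}

```text
time: 22.07
tcp_pos: [0.6956, 0.2125, 0.2154]
eef_rot: [0.483, -0.483, -0.517, 0.517]
wrist_force: [0.6, 0.0, 0.7]
opening: 0.0449
```

Run:
```python
from h import *
st(); d=snap('wrist','w7.png'); print(d['position'])
cv2.imwrite('pics/w7c.png',cv2.resize(d['pixels'][0:250,:,::-1],None,fx=1.25,fy=1.25,interpolation=cv2.INTER_CUBIC))
```

```text
t 22.07 tcp [695.6 212.5 215.4] F [0.6 0.  0.7] T [-0.01 -0.02 -0.02] op 44.9
tool axes (cols) 
 [[-0.068 -0.001 -0.998]
 [ 0.998 -0.    -0.068]
 [-0.    -1.     0.001]]
q [ 0.246  0.733  0.918  0.     1.492 -1.393]
[0.63108393 0.2073747  0.35793929]
```

View pics/w7c.png

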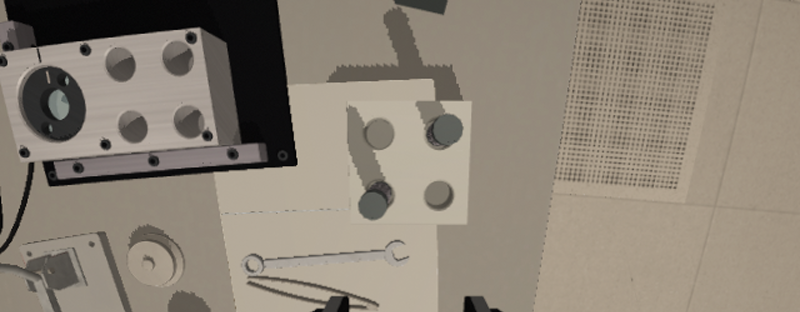

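Ring mark now meets the index line. Two cartridge caps are at about (373,205) and (448,128) in this view, and the manifold still sits in the stop. I measure caps and wells.

Run:
```python
from h import *
d=load('wrist'); px=d['pixels']; s=4
def circ(n,u,v,z,r):
    p=onz(d,u,v,z); rp=np.linalg.norm(proj(d,p+[0,r,0])-proj(d,p)); w=int(rp*1.7); u,v=int(u),int(v)
    x0,y0=max(u-w,0),max(v-w,0); g=cv2.cvtColor(px[y0:v+w+1,x0:u+w+1],cv2.COLOR_RGB2GRAY); g=cv2.GaussianBlur(cv2.resize(g,None,fx=s,fy=s,interpolation=cv2.INTER_CUBIC),(0,0),2)
    c=cv2.HoughCircles(g,cv2.HOUGH_GRADIENT,1.5,8,param1=80,param2=12,minRadius=int(rp*s*.88),maxRadius=int(rp*s*1.12))
    for q in (c[0][:3] if c is not None else []):
        a=(q[:2]+.5)/s-.5+[x0,y0]; print(n,np.round(a,1),'r',round(q[2]/s/rp,2),np.round(onz(d,*a,z)*1000,1))
circ('fa',298.4,164,.098,.010); circ('fb',358.4,102.4,.098,.010)
circ('w0',96,51,.052,.012); circ('w1',106,101,.052,.012); circ('w2',142,46,.052,.012); circ('w3',151,97,.052,.012)
x=np.array([np.cos(.1355),np.sin(.1355)]);y=np.array([-x[1],x[0]]); c=np.array([613,-74.3])+46*y
for n,(a,b) in {'w0':(-23,18),'w1':(23,18),'w2':(-23,64),'w3':(23,64)}.items(): print(n,np.round(c+a*x+b*y,1), np.round(proj(d,np.r_[(c+a*x+b*y)/1000,.052]),1))
```

```text
fa [297.3 164.4] r 0.94 [670.7 186.6  98. ]
fa [303.3 156.2] r 0.98 [663.4 191.3  98. ]
fa [298.4 162.6] r 1.08 [669.  187.5  98. ]
fb [357.3 103.2] r 1.03 [617.4 232.8  98. ]
fb [350.9 108.8] r 0.89 [622.2 228.   98. ]
fb [351.3 106.2] r 1.1 [620.1 228.2  98. ]
w0 [94.9 48.8] r 0.95 [579.9 -13.7  52. ]
w0 [96.4 54.4] r 0.89 [584.9 -12.7  52. ]
w0 [94.6 52.6] r 1.1 [583.2 -14.4  52. ]
w1 [105.3 102.6] r 1.04 [628.8  -7.8  52. ]
w1 [106.4  99.6] r 1.04 [625.9  -6.3  52. ]
w1 [107.6 102.6] r 0.97 [628.7  -5.5  52. ]
w2 [142.9  45.4] r 1.1 [575.2  33.5  52. ]
w2 [142.6  47.7] r 0.99 [577.2  33.   52. ]
w2 [141.4  43.2] r 0.9 [573.3  32.2  52. ]
w3 [149.9  95.2] r 0.95 [619.8  37.8  52. ]
w3 [151.4  98.2] r 0.99 [622.5  39.1  52. ]
w3 [156.3 103.4] r 1.09 [627.2  43.6  52. ]
w0 [581.6 -14. ] [94.8 50.7]
w1 [627.1  -7.8] [105.1 100.8]
w2 [575.4  31.6] [140.9  45.5]
w3 [620.9  37.8] [150.   96.4]
```

Run:
```python
from h import *
go(670.6,186.7,120,1.639)
```

```text
t 22.12 tcp [695.5 212.6 216.1] F [-0.5  0.1  0.3] T [-0.    0.    0.06] op 44.8
tool axes (cols) 
 [[-0.068  0.    -0.998]
 [ 0.998  0.    -0.068]
 [ 0.    -1.    -0.   ]]
q [ 0.246  0.731  0.918  0.     1.492 -1.393]
ry 0.0003
shift [-24.1  96.1  26.6]
```

{"name": "servo_tool", "arguments": {"targets": [{"x": -12, "y": 0, "z": 13.3, "rx": 0, "ry": 0, "rz": 0, "gripper": 45}, {"x": -12, "y": 0, "z": 13.3, "rx": 0, "ry": 0, "rz": 0, "gripper": 45}, {"x": 0, "y": 30, "z": 0, "rx": 0, "ry": 0, "rz": 0, "gripper": 45}, {"x": 0, "y": 30, "z": 0, "rx": 0, "ry": 0, "rz": 0, "gripper": 45}, {"x": 0, "y": 30, "z": 0, "rx": 0, "ry": 0, "rz": 0, "gripper": 45}, {"x": 0, "y": 0, "z": 0, "rx": 0, "ry": 0, "rz": 0, "gripper": 45}, {"x": 0, "y": 0, "z": 0, "rx": 0, "ry": 0, "rz": 0, "gripper": 45}]}}

```text
time: 22.7
tcp_pos: [0.6704, 0.1868, 0.1262]
eef_rot: [0.483, -0.482, -0.516, 0.517]
wrist_force: [0.0, 0.1, 0.1]
opening: 0.045
```

Run:
```python
from h import *
go(670.6,186.7,66,1.639)
```

```text
t 22.7 tcp [670.4 186.8 126.2] F [0.  0.1 0.1] T [-0.02  0.   -0.07] op 45.0
tool axes (cols) 
 [[-0.068 -0.001 -0.998]
 [ 0.998 -0.    -0.068]
 [-0.    -1.     0.001]]
q [ 0.219  0.718  1.149 -0.     1.276 -1.42 ]
ry 0.0003
shift [-0.1 60.2 -0.3]
```

{"name": "servo_tool", "arguments": {"targets": [{"x": 0, "y": 25, "z": 0, "rx": 0, "ry": 0, "rz": 0, "gripper": 45}, {"x": 0, "y": 20, "z": 0, "rx": 0, "ry": 0, "rz": 0, "gripper": 45}, {"x": 0, "y": 15, "z": 0, "rx": 0, "ry": 0, "rz": 0, "gripper": 45}, {"x": 0, "y": 0, "z": 0, "rx": 0, "ry": 0, "rz": 0, "gripper": 45}, {"x": 0, "y": 0, "z": 0, "rx": 0, "ry": 0, "rz": 0, "gripper": 12}, {"x": 0, "y": 0, "z": 0, "rx": 0, "ry": 0, "rz": 0, "gripper": 12}, {"x": 0, "y": 0, "z": 0, "rx": 0, "ry": 0, "rz": 0, "gripper": 12}, {"x": 0, "y": 0, "z": 0, "rx": 0, "ry": 0, "rz": 0, "gripper": 12}, {"x": 0, "y": 0, "z": 0, "rx": 0, "ry": 0, "rz": 0, "gripper": 12}], "squeeze": 40}}

```text
time: 23.45
tcp_pos: [0.6722, 0.187, 0.0682]
eef_rot: [-0.482, 0.483, 0.518, -0.516]
wrist_force: [0.3, 0.3, 6.6]
opening: 0.0188
```

{"name": "servo_tool", "arguments": {"targets": [{"x": 0, "y": -10, "z": 0, "rx": 0, "ry": 0, "rz": 0, "gripper": 12}, {"x": 0, "y": -25, "z": 0, "rx": 0, "ry": 0, "rz": 0, "gripper": 12}, {"x": 0, "y": -30, "z": 0, "rx": 0, "ry": 0, "rz": 0, "gripper": 12}, {"x": 0, "y": -25, "z": 0, "rx": 0, "ry": 0, "rz": 0, "gripper": 12}, {"x": 0, "y": 0, "z": 0, "rx": 0, "ry": 0, "rz": 0, "gripper": 12}]}}

```text
time: 23.87
tcp_pos: [0.6731, 0.1871, 0.1634]
eef_rot: [-0.481, 0.485, 0.52, -0.514]
wrist_force: [-0.0, -0.8, -0.6]
opening: 0.019
```

Run:
```python
from h import *
go(581.6,-14.0,156,1.707)
```

```text
t 23.87 tcp [673.1 187.1 163.4] F [-0.  -0.8 -0.6] T [0.02 0.   0.04] op 19.0
tool axes (cols) 
 [[-0.068  0.009 -0.998]
 [ 0.998  0.002 -0.068]
 [ 0.001 -1.    -0.009]]
q [ 0.219  0.686  1.113 -0.     1.333 -1.42 ]
ry -0.0679
shift [-186.8    6.1  118. ]
```

Cartridge held (opening 19 mm). Before inserting I check by picture difference that the manifold hasn't been knocked.

```bash
cat > chk.py <<'E'
from h import *
a=load('top')['pixels'] if not __import__('os').path.exists('ref.npy') else np.load('ref.npy')
np.save('ref.npy',a)
b=imaging.get_image('top')['pixels']
w=(slice(140,240),slice(318,412))
A,B=[cv2.cvtColor(i[w],cv2.COLOR_RGB2GRAY).astype(np.float32) for i in(a,b)]
# per-column-band phase shift
for s in (slice(0,47),slice(47,94)): print(np.round(cv2.phaseCorrelate(A[:,s].copy(),B[:,s].copy(),cv2.createHanningWindow((47,100),cv2.CV_32F)),2) if 0 else [np.round(v,2) for v in cv2.phaseCorrelate(A[:,s].copy(),B[:,s].copy())])
print('mean diff',abs(A-B).mean(),(abs(A-B)>25).mean())
E
python3 chk.py
```

```text
[array([-0.03,  0.07]), np.float64(0.87)]
[array([-0.02,  0.28]), np.float64(0.87)]
mean diff 7.869468 0.05202127659574468
```

{"name": "servo_tool", "arguments": {"targets": [{"x": 0, "y": 0, "z": 0, "rx": 0, "ry": -0.068, "rz": 0, "gripper": 12}, {"x": -27, "y": 0, "z": 16.8, "rx": 0, "ry": 0, "rz": 0, "gripper": 12}, {"x": -27, "y": 0, "z": 16.8, "rx": 0, "ry": 0, "rz": 0, "gripper": 12}, {"x": -27, "y": 0, "z": 16.8, "rx": 0, "ry": 0, "rz": 0, "gripper": 12}, {"x": -27, "y": 0, "z": 16.8, "rx": 0, "ry": 0, "rz": 0, "gripper": 12}, {"x": -27, "y": 0, "z": 16.8, "rx": 0, "ry": 0, "rz": 0, "gripper": 12}, {"x": -27, "y": 0, "z": 16.8, "rx": 0, "ry": 0, "rz": 0, "gripper": 12}, {"x": -25, "y": 0, "z": 16, "rx": 0, "ry": 0, "rz": 0, "gripper": 12}, {"x": 0, "y": 0, "z": 0, "rx": 0, "ry": 0, "rz": 0, "gripper": 12}, {"x": 0, "y": 0, "z": 0, "rx": 0, "ry": 0, "rz": 0, "gripper": 12}]}}

```text
time: 24.75
tcp_pos: [0.5804, -0.0155, 0.1558]
eef_rot: [0.466, -0.465, -0.532, 0.532]
wrist_force: [-0.3, 0.5, 0.1]
opening: 0.0189
```

Run:
```python
from h import *
go(583,-13.8,74.2,1.707)
```

```text
t 24.75 tcp [580.4 -15.5 155.8] F [-0.3  0.5  0.1] T [ 0.01  0.01 -0.  ] op 18.9
tool axes (cols) 
 [[-0.134 -0.    -0.991]
 [ 0.991  0.    -0.134]
 [ 0.    -1.     0.   ]]
q [-0.09   0.437  1.516  0.     1.189 -1.795]
ry -0.0022
shift [ 1.3 81.6 -2.8]
```

Align, and lower to just above the mouth, then into the well.

{"name": "servo_tool", "arguments": {"targets": [{"x": 1.3, "y": 15, "z": -2.8, "rx": 0, "ry": 0, "rz": 0, "gripper": 12}, {"x": 0, "y": 15, "z": 0, "rx": 0, "ry": 0, "rz": 0, "gripper": 12}, {"x": 0, "y": 10, "z": 0, "rx": 0, "ry": 0, "rz": 0, "gripper": 12}, {"x": 0, "y": 4, "z": 0, "rx": 0, "ry": 0, "rz": 0, "gripper": 12}, {"x": 0, "y": 4, "z": 0, "rx": 0, "ry": 0, "rz": 0, "gripper": 12}, {"x": 0, "y": 4, "z": 0, "rx": 0, "ry": 0, "rz": 0, "gripper": 12}, {"x": 0, "y": 0, "z": 0, "rx": 0, "ry": 0, "rz": 0, "gripper": 12}]}}

```text
time: 25.33
tcp_pos: [0.5834, -0.0126, 0.1034]
eef_rot: [0.465, -0.465, -0.533, 0.533]
wrist_force: [-0.4, 0.3, -0.6]
opening: 0.0188
```

{"name": "servo_tool", "arguments": {"targets": [{"x": 0, "y": 5, "z": 0, "rx": 0, "ry": 0, "rz": 0, "gripper": 12}, {"x": 0, "y": 5, "z": 0, "rx": 0, "ry": 0, "rz": 0, "gripper": 12}, {"x": 0, "y": 0, "z": 0, "rx": 0, "ry": 0, "rz": 0, "gripper": 12}]}}

```text
time: 25.58
tcp_pos: [0.5831, -0.0127, 0.0928]
eef_rot: [0.465, -0.465, -0.533, 0.533]
wrist_force: [0.1, 0.0, -1.0]
opening: 0.0191
```

{"name": "servo_tool", "arguments": {"targets": [{"x": 0, "y": 7, "z": 0, "rx": 0, "ry": 0, "rz": 0, "gripper": 12}, {"x": 0, "y": 7, "z": 0, "rx": 0, "ry": 0, "rz": 0, "gripper": 12}, {"x": 0, "y": 4, "z": 0, "rx": 0, "ry": 0, "rz": 0, "gripper": 12}, {"x": 0, "y": 0, "z": 0, "rx": 0, "ry": 0, "rz": 0, "gripper": 12}]}}

```text
time: 25.92
tcp_pos: [0.5831, -0.0128, 0.0747]
eef_rot: [0.465, -0.464, -0.533, 0.533]
wrist_force: [-0.8, -0.4, -0.2]
opening: 0.0187
```

In without contact, to the floor height. Release and go for the second cartridge.

{"name": "servo_tool", "arguments": {"targets": [{"x": 0, "y": 0, "z": 0, "rx": 0, "ry": 0, "rz": 0, "gripper": 36}, {"x": 0, "y": 0, "z": 0, "rx": 0, "ry": 0, "rz": 0, "gripper": 36}, {"x": 0, "y": 0, "z": 0, "rx": 0, "ry": 0, "rz": 0, "gripper": 36}, {"x": 0, "y": -15, "z": 0, "rx": 0, "ry": 0, "rz": 0, "gripper": 36}, {"x": 0, "y": -25, "z": 0, "rx": 0, "ry": 0, "rz": 0, "gripper": 40}, {"x": 0, "y": -30, "z": 0, "rx": 0, "ry": 0, "rz": 0, "gripper": 45}, {"x": 0, "y": -20, "z": 0, "rx": 0, "ry": 0, "rz": 0, "gripper": 45}, {"x": 0, "y": 0, "z": 0, "rx": 0, "ry": 0, "rz": 0, "gripper": 45}]}}

```text
time: 26.58
tcp_pos: [0.5851, -0.0129, 0.1707]
eef_rot: [-0.463, 0.467, 0.534, -0.531]
wrist_force: [0.7, -0.4, -0.4]
opening: 0.0448
```

Run:
```python
from h import *
go(617.6,233,125,1.639)
```

```text
t 26.58 tcp [585.1 -12.9 170.7] F [ 0.7 -0.4 -0.4] T [-0.02 -0.06 -0.02] op 44.8
tool axes (cols) 
 [[-0.136  0.007 -0.991]
 [ 0.991 -0.001 -0.136]
 [-0.002 -1.    -0.007]]
q [-0.085  0.428  1.493  0.     1.214 -1.792]
ry 0.068
shift [243.2  45.7 -48.8]
```

{"name": "servo_tool", "arguments": {"targets": [{"x": 30, "y": 0, "z": -6, "rx": 0, "ry": 0.068, "rz": 0, "gripper": 45}, {"x": 30, "y": 0, "z": -6, "rx": 0, "ry": 0, "rz": 0, "gripper": 45}, {"x": 30, "y": 0, "z": -6, "rx": 0, "ry": 0, "rz": 0, "gripper": 45}, {"x": 30, "y": 0, "z": -6, "rx": 0, "ry": 0, "rz": 0, "gripper": 45}, {"x": 30, "y": 0, "z": -6, "rx": 0, "ry": 0, "rz": 0, "gripper": 45}, {"x": 30, "y": 0, "z": -6, "rx": 0, "ry": 0, "rz": 0, "gripper": 45}, {"x": 30, "y": 0, "z": -6, "rx": 0, "ry": 0, "rz": 0, "gripper": 45}, {"x": 33, "y": 0, "z": -7, "rx": 0, "ry": 0, "rz": 0, "gripper": 45}, {"x": 0, "y": 0, "z": 0, "rx": 0, "ry": 0, "rz": 0, "gripper": 45}, {"x": 0, "y": 0, "z": 0, "rx": 0, "ry": 0, "rz": 0, "gripper": 45}]}}

```text
time: 27.42
tcp_pos: [0.6133, 0.2346, 0.1649]
eef_rot: [0.482, -0.482, -0.517, 0.518]
wrist_force: [0.6, -0.9, -0.2]
opening: 0.0449
```

Run:
```python
from h import *
go(617.6,233,66,1.639)
```

```text
t 27.42 tcp [613.3 234.6 164.9] F [ 0.6 -0.9 -0.2] T [-0.02  0.01  0.03] op 44.9
tool axes (cols) 
 [[-0.07  -0.001 -0.998]
 [ 0.998 -0.    -0.07 ]
 [-0.    -1.     0.001]]
q [ 0.31   0.593  1.258 -0.     1.291 -1.332]
ry 0.0024
shift [-1.9 98.9 -4.2]
```

{"name": "servo_tool", "arguments": {"targets": [{"x": -1.9, "y": 25, "z": -4.2, "rx": 0, "ry": 0, "rz": 0, "gripper": 45}, {"x": 0, "y": 25, "z": 0, "rx": 0, "ry": 0, "rz": 0, "gripper": 45}, {"x": 0, "y": 25, "z": 0, "rx": 0, "ry": 0, "rz": 0, "gripper": 45}, {"x": 0, "y": 23, "z": 0, "rx": 0, "ry": 0, "rz": 0, "gripper": 45}, {"x": 0, "y": 0, "z": 0, "rx": 0, "ry": 0, "rz": 0, "gripper": 45}, {"x": 0, "y": 0, "z": 0, "rx": 0, "ry": 0, "rz": 0, "gripper": 12}, {"x": 0, "y": 0, "z": 0, "rx": 0, "ry": 0, "rz": 0, "gripper": 12}, {"x": 0, "y": 0, "z": 0, "rx": 0, "ry": 0, "rz": 0, "gripper": 12}, {"x": 0, "y": 0, "z": 0, "rx": 0, "ry": 0, "rz": 0, "gripper": 12}, {"x": 0, "y": 0, "z": 0, "rx": 0, "ry": 0, "rz": 0, "gripper": 12}]}}

```text
time: 28.25
tcp_pos: [0.6189, 0.2317, 0.0697]
eef_rot: [-0.482, 0.483, 0.518, -0.516]
wrist_force: [0.0, -0.7, 6.6]
opening: 0.0189
```

{"name": "servo_tool", "arguments": {"targets": [{"x": 0, "y": -10, "z": 0, "rx": 0, "ry": 0, "rz": 0, "gripper": 12}, {"x": 0, "y": -25, "z": 0, "rx": 0, "ry": 0, "rz": 0, "gripper": 12}, {"x": 0, "y": -30, "z": 0, "rx": 0, "ry": 0, "rz": 0, "gripper": 12}, {"x": 0, "y": -30, "z": 0, "rx": 0, "ry": 0, "rz": 0, "gripper": 12}, {"x": 0, "y": 0, "z": 0, "rx": 0, "ry": 0, "rz": 0, "gripper": 12}]}}

```text
time: 28.67
tcp_pos: [0.62, 0.2323, 0.1706]
eef_rot: [-0.481, 0.484, 0.52, -0.514]
wrist_force: [0.3, 0.6, 1.3]
opening: 0.019
```

```bash
python3 chk.py
python3 - <<'E'
from h import *
go(622.2,38.0,165,1.707)
E
```

```text
[array([-0.03,  0.07]), np.float64(0.82)]
[array([-0.02,  0.3 ]), np.float64(0.84)]
mean diff 4.6603193 0.02021276595744681
t 28.72 tcp [619.2 232.  167.4] F [ 0.4  0.1 -1.2] T [-0.03  0.02  0.01] op 18.9
tool axes (cols) 
 [[-0.068  0.006 -0.998]
 [ 0.998  0.002 -0.068]
 [ 0.002 -1.    -0.006]]
q [ 0.303  0.597  1.246 -0.     1.292 -1.336]
ry -0.0678
shift [-192.6    2.    23.4]
```

{"name": "servo_tool", "arguments": {"targets": [{"x": 0, "y": 0, "z": 0, "rx": 0, "ry": -0.068, "rz": 0, "gripper": 12}, {"x": -27.5, "y": 0, "z": 3.4, "rx": 0, "ry": 0, "rz": 0, "gripper": 12}, {"x": -27.5, "y": 0, "z": 3.4, "rx": 0, "ry": 0, "rz": 0, "gripper": 12}, {"x": -27.5, "y": 0, "z": 3.4, "rx": 0, "ry": 0, "rz": 0, "gripper": 12}, {"x": -27.5, "y": 0, "z": 3.4, "rx": 0, "ry": 0, "rz": 0, "gripper": 12}, {"x": -27.5, "y": 0, "z": 3.4, "rx": 0, "ry": 0, "rz": 0, "gripper": 12}, {"x": -27.5, "y": 0, "z": 3.4, "rx": 0, "ry": 0, "rz": 0, "gripper": 12}, {"x": -27.5, "y": 0, "z": 3, "rx": 0, "ry": 0, "rz": 0, "gripper": 12}, {"x": 0, "y": 0, "z": 0, "rx": 0, "ry": 0, "rz": 0, "gripper": 12}, {"x": 0, "y": 0, "z": 0, "rx": 0, "ry": 0, "rz": 0, "gripper": 12}]}}

```text
time: 29.55
tcp_pos: [0.6207, 0.0366, 0.1625]
eef_rot: [0.466, -0.465, -0.532, 0.533]
wrist_force: [0.3, 0.7, -0.5]
opening: 0.0191
```

Run:
```python
from h import *
go(622.4,38.3,75.7,1.707)
```

```text
t 29.55 tcp [620.7  36.6 162.5] F [ 0.3  0.7 -0.5] T [-0.02 -0.02  0.02] op 19.1
tool axes (cols) 
 [[-0.134 -0.001 -0.991]
 [ 0.991  0.    -0.134]
 [ 0.    -1.     0.001]]
q [ 0.     0.519  1.379  0.     1.245 -1.705]
ry -0.0021
shift [ 1.4 86.8 -1.9]
```

{"name": "servo_tool", "arguments": {"targets": [{"x": 1.4, "y": 15, "z": -1.9, "rx": 0, "ry": 0, "rz": 0, "gripper": 12}, {"x": 0, "y": 15, "z": 0, "rx": 0, "ry": 0, "rz": 0, "gripper": 12}, {"x": 0, "y": 15, "z": 0, "rx": 0, "ry": 0, "rz": 0, "gripper": 12}, {"x": 0, "y": 4, "z": 0, "rx": 0, "ry": 0, "rz": 0, "gripper": 12}, {"x": 0, "y": 4, "z": 0, "rx": 0, "ry": 0, "rz": 0, "gripper": 12}, {"x": 0, "y": 4, "z": 0, "rx": 0, "ry": 0, "rz": 0, "gripper": 12}, {"x": 0, "y": 0, "z": 0, "rx": 0, "ry": 0, "rz": 0, "gripper": 12}]}}

```text
time: 30.13
tcp_pos: [0.6227, 0.0397, 0.1057]
eef_rot: [0.465, -0.465, -0.533, 0.533]
wrist_force: [-0.4, 0.7, -1.2]
opening: 0.0185
```

{"name": "servo_tool", "arguments": {"targets": [{"x": 0, "y": 5, "z": 0, "rx": 0, "ry": 0, "rz": 0, "gripper": 12}, {"x": 0, "y": 5, "z": 0, "rx": 0, "ry": 0, "rz": 0, "gripper": 12}, {"x": 0, "y": 0, "z": 0, "rx": 0, "ry": 0, "rz": 0, "gripper": 12}]}}

```text
time: 30.38
tcp_pos: [0.6223, 0.0394, 0.0948]
eef_rot: [0.465, -0.465, -0.533, 0.533]
wrist_force: [-0.7, -0.3, -1.6]
opening: 0.019
```

{"name": "servo_tool", "arguments": {"targets": [{"x": 0, "y": 7, "z": 0, "rx": 0, "ry": 0, "rz": 0, "gripper": 12}, {"x": 0, "y": 7, "z": 0, "rx": 0, "ry": 0, "rz": 0, "gripper": 12}, {"x": 0, "y": 4, "z": 0, "rx": 0, "ry": 0, "rz": 0, "gripper": 12}, {"x": 0, "y": 0, "z": 0, "rx": 0, "ry": 0, "rz": 0, "gripper": 12}]}}

```text
time: 30.72
tcp_pos: [0.6221, 0.0393, 0.0763]
eef_rot: [0.465, -0.464, -0.532, 0.533]
wrist_force: [0.4, -0.5, -0.7]
opening: 0.019
```

{"name": "servo_tool", "arguments": {"targets": [{"x": 0, "y": 0, "z": 0, "rx": 0, "ry": 0, "rz": 0, "gripper": 36}, {"x": 0, "y": 0, "z": 0, "rx": 0, "ry": 0, "rz": 0, "gripper": 36}, {"x": 0, "y": 0, "z": 0, "rx": 0, "ry": 0, "rz": 0, "gripper": 36}, {"x": 0, "y": -15, "z": 0, "rx": 0, "ry": 0, "rz": 0, "gripper": 36}, {"x": 0, "y": -30, "z": 0, "rx": 0, "ry": 0, "rz": 0, "gripper": 36}, {"x": 0, "y": -35, "z": 0, "rx": 0, "ry": 0, "rz": 0, "gripper": 36}, {"x": 0, "y": -35, "z": 0, "rx": 0, "ry": 0, "rz": 0, "gripper": 36}, {"x": 15, "y": -35, "z": -15, "rx": 0, "ry": 0, "rz": 0, "gripper": 36}, {"x": 35, "y": 0, "z": -15, "rx": 0, "ry": 0, "rz": 0, "gripper": 36}, {"x": 35, "y": 0, "z": -15, "rx": 0, "ry": 0, "rz": 0, "gripper": 36}]}}

```text
time: 31.55
tcp_pos: [0.6569, 0.13, 0.2313]
eef_rot: [-0.464, 0.467, 0.534, -0.531]
wrist_force: [0.7, 0.0, -1.0]
opening: 0.0358
```

{"name": "servo_tool", "arguments": {"targets": [{"x": 0, "y": 0, "z": 0, "rx": 0, "ry": 0, "rz": 0, "gripper": 36}, {"x": 0, "y": 0, "z": 0, "rx": 0, "ry": 0, "rz": 0, "gripper": 36}, {"x": 0, "y": 0, "z": 0, "rx": 0, "ry": 0, "rz": 0, "gripper": 36}, {"x": 0, "y": 0, "z": 0, "rx": 0, "ry": 0, "rz": 0, "gripper": 36}]}}

```text
time: 31.88
tcp_pos: [0.6557, 0.1287, 0.2279]
eef_rot: [0.465, -0.465, -0.533, 0.533]
wrist_force: [-0.2, -0.5, -0.4]
opening: 0.036
```

```bash
python3 chk.py
python3 - <<'E'
from h import *
st(); d=snap('wrist','w8.png')
for n,p in {'corner':(0,0)}.items(): pass
E
```

```text
[array([-0.01,  0.13]), np.float64(0.19)]
[array([0.08, 0.23]), np.float64(0.75)]
mean diff 35.052658 0.4238297872340426
t 31.93 tcp [655.7 128.6 227.9] F [0.2 0.5 0.7] T [-0.   -0.01 -0.  ] op 36.1
tool axes (cols) 
 [[-0.135  0.    -0.991]
 [ 0.991 -0.    -0.135]
 [-0.    -1.    -0.   ]]
q [ 0.139  0.574  1.141 -0.     1.427 -1.567]
```

View pics/w8.png

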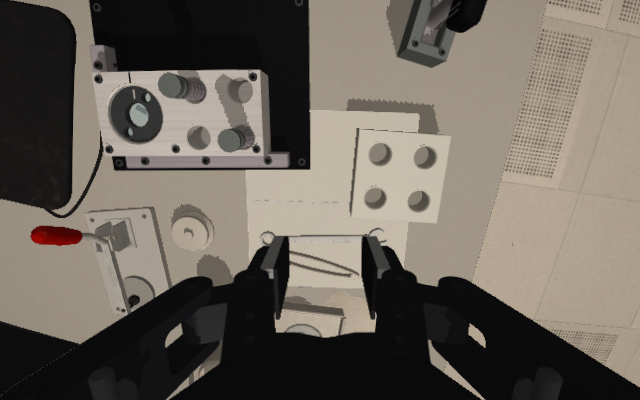

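Both cartridges stand in wells 0 and 3, the tray is empty, the spanner is in its stand at (430,30), and the ring mark is at the index line. I run a numeric flush check and compare with the earlier edge fits.

Run:
```python
from h import *
d=load('wrist'); g=cv2.GaussianBlur(d['pixels'].mean(2).astype(np.float32),(0,0),1)
def edge(n,a,b,z,half=5,N=40):
    a,b=[proj(d,np.r_[np.array(p)/1000,z]) for p in (a,b)]; t=(b-a)/np.linalg.norm(b-a); nn=np.array([-t[1],t[0]]); P=[]
    for s in np.linspace(.06,.94,N):
        c=a+s*(b-a); o=np.arange(-half,half+.1,.25); q=c+o[:,None]*nn
        v=cv2.remap(g,q[:,0].astype(np.float32)[None],q[:,1].astype(np.float32)[None],cv2.INTER_LINEAR)[0]
        P.append(onz(d,*q[np.argmax(abs(np.gradient(v)))],z)[:2]*1000)
    vx,vy,x,y=cv2.fitLine(np.array(P,np.float32),cv2.DIST_HUBER,0,.01,.01).ravel()
    e=np.array([np.cos(.1355),np.sin(.1355)]);f=np.array([-e[1],e[0]])
    print(n,'ang',round(float(np.arctan2(vy,vx)),4),'xs',round(float(e@[x,y]),1),'ys',round(float(f@[x,y]),1))
e=np.array([np.cos(.1355),np.sin(.1355)]);f=np.array([-e[1],e[0]]); c=np.array([613,-74.3])+46*f
edge('front',c-42*e-80*f,c-42*e+80*f,.052); edge('left',c-38*e+85*f,c+30*e+85*f,.052); edge('rear bar back',c+58*e-60*f,c+58*e+90*f,.028)
print('expected front xs 555.4, left ys -25.4')
```

```text
front ang -1.4424 xs 555.2 ys -105.3
left ang 0.135 xs 594.4 ys -25.4
rear bar back ang -1.4276 xs 658.4 ys -94.7
expected front xs 555.4, left ys -25.4
```

{"name": "servo_tool", "arguments": {"targets": [{"x": 40, "y": 0, "z": 20, "rx": 0, "ry": 0, "rz": 0, "gripper": 36}, {"x": 40, "y": 0, "z": 20, "rx": 0, "ry": 0, "rz": 0, "gripper": 36}, {"x": 40, "y": 0, "z": 30, "rx": 0, "ry": 0, "rz": 0, "gripper": 36}, {"x": 40, "y": 0, "z": 30, "rx": 0, "ry": 0, "rz": 0, "gripper": 36}, {"x": 40, "y": 0, "z": 30, "rx": 0, "ry": 0, "rz": 0, "gripper": 36}, {"x": 40, "y": 0, "z": 30, "rx": 0, "ry": 0, "rz": 0, "gripper": 36}, {"x": 40, "y": 0, "z": 30, "rx": 0, "ry": 0, "rz": 0, "gripper": 36}, {"x": 30, "y": 0, "z": 30, "rx": 0, "ry": 0, "rz": 0, "gripper": 36}, {"x": 0, "y": 0, "z": 0, "rx": 0, "ry": 0, "rz": 0, "gripper": 36}, {"x": 0, "y": 0, "z": 0, "rx": 0, "ry": 0, "rz": 0, "gripper": 36}]}}

```text
time: 32.82
tcp_pos: [0.428, 0.3725, 0.2283]
eef_rot: [-0.464, 0.464, 0.534, -0.533]
wrist_force: [0.3, -0.6, 0.5]
opening: 0.0359
```

```bash
python3 chk.py
python3 - <<'E'
from h import *
d=snap('top','t9.png'); st()
c=d['pixels'][100:280,215:425,::-1]
cv2.imwrite('pics/t9c.png',cv2.resize(c,None,fx=3.3,fy=3.3,interpolation=cv2.INTER_CUBIC))
E
```

```text
[array([-0.13,  0.34]), np.float64(0.71)]
[array([0.  , 0.34]), np.float64(0.85)]
mean diff 14.2845745 0.06542553191489361
t 32.92 tcp [429.6 371.1 228. ] F [ 0.1 -0.4 -0.8] T [ 0.01  0.01 -0.02] op 35.9
tool axes (cols) 
 [[-0.135  0.    -0.991]
 [ 0.991  0.    -0.135]
 [-0.    -1.    -0.   ]]
q [ 0.648  0.342  1.474 -0.     1.326 -1.058]
```

View pics/t9c.png

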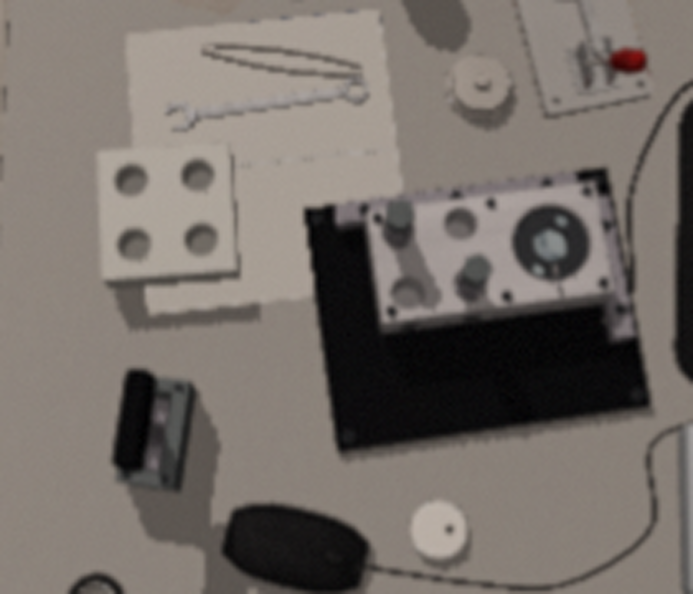

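Final checks are fine: the block edges are within 0.2 mm of the seated measurement, and both cartridges, the spanner and the bystanders are where they belong. I hand in.

```bash
python3 -c "
from station import workorder
print(workorder.finish_job())"
```

```text
the job is handed in; nothing more can be done
None
```

The job is handed in at about 33 s of the 210 s limit; the system gives no verdict.

- **Manifold:** I pushed it against the rear bar (54 N), then the right-hand bar (27 N). Once seated, its front edge, the rear bar and the plate agreed to 0.001 rad. At the end its front and left edges were within 0.2 mm of where they first sat. I saw no sign of it being knocked aside.
- **Ring:** The spanner's pins went in cleanly, with the foot bar touching at the expected height, so the pins stayed off the glass. I turned it clockwise until the torque rose to 0.92 N m at the end stop. The white mark then met the black index line.
- **Cartridges and spanner:** The tray held two cartridges. They went foot-down into wells 0 and 3, to within about 0.5 mm of the floor by arm height. The spanner is back in its stand, the tray is empty, and the bystanders look untouched.

Two last checks were less clean. The final line fit of the rear bar's back edge was noisy: about 0.008 rad off, implying a gap of up to 3 mm, against 0.8 mm in the clearer earlier view. The front-edge fit in that same last view was also 0.007 rad off. The top-view comparison showed a 0.3 pixel shift (roughly 0.6 mm). I put these down to measurement error and did not push the block again.

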